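Press the lid home on a jar of dried fruit

ROBOT

A 6-joint arm with a two-finger parallel gripper is mounted at the origin on the work surface. World frame = base frame: x ahead of the robot, y to its left, z up, the work surface at z = 0. Lengths are in mm, angles in rad, forces in N, time in s.
With the tool pointing down it reaches from about 250 to 775 mm from the base axis. Payload 4 kg.
Tool frame: the origin (TCP) lies on the mounting face of the last link; the fingertips stand 173 mm ahead of it and the grasp point (between the pads) lies 155 mm ahead of it; z points along the fingers, y is the direction in which the jaws open and shut (so a half turn about z gives the same grasp; the last joint's range is limited). The gripper opens to 85 mm and grips with 20 to 120 N. Pads are 22 mm wide; open, the fingers measure 114 mm over their backs; the gripper's body (76 mm by 85 mm) begins 54 mm behind the grasp point. The pads swing forward as they close: fully open they stand 13 mm farther back than shut.
Start: joints at [-1.434, 0.087, 1.371, -0, 1.684, -0.103], TCP at [130.623, -534.264, 404.741] pointing down, gripper open.
Joint ranges: [-3.1, 3.1], [-0.76, 2.03], [0.27, 2.55], [-1.08, 4.22], [0.17, 2.65], [-2.57, 2.57]. Speed limits (rad/s): [2.79, 2.79, 3.14, 3.14, 3.14, 3.14].

INTERFACE

Orientations are given as a unit quaternion [w, x, y, z].
In Python, from cell import * gives the robot as it stands.
- The arm moves only by the tool arm_command, never from a script. Its argument "commands" is a list of rows, each a list of 3 entries, a list of its own where there are three numbers: the shift along the tool's x, y, z in mm, then the turn, a rotation vector about the tool's x, y, z in rad, then the opening, from -1 (shut) to 1 (fully open). In form: [[[tx, ty, tz], [rx, ry, rz], grip], ...]. A call has exactly 10 rows; each row shifts and turns the commanded pose from where the row before left it, along the tool's axes as they then stand; what a row does not reach is not made up. A row lasts 1/10 s, in which the tool goes at most 50 mm and 8.59 degrees, less where a joint would pass 70% of its speed; a pose out of reach is approached as far as the arm can. A call with a gripper value outside its range is refused whole. The fingers move at their own pace and stop on an object; the grip force is fixed at half the most. Time passes only in rows, so rows that do not move let the fingers close, or fill a call up. It gives the time, the measured TCP pose, the force and the opening at its end, in the units of the state.
- observe(): the state, without advancing time (a new reading comes with each control period).
- capture(name): name is "scene" or "top" or "wrist"; returns the picture (480x640x3 uint8, red, green, blue); there is no depth.
- camera_info(name): a dict with "intrinsics" (3x3 intrinsics, pixels), "world_from_camera" (4x4, takes a point from camera to world coordinates). Camera axes: x right, y up, looking along -z (the intrinsics and any distortion apply to the point x, -y, -z); pixel columns grow to the right and rows downward; lengths in mm; the calibration is good to about 2 mm. A picture is of the moment at which its call begins: read the wrist's pose just before it. camera_info takes no time and is no camera call; for the wrist camera it gives the pose at the moment of the call.
- sign_off(): hands the job in, once; it reports no verdict.
The state is a dict: "t": time; "joints": joint angles; "dq": joint speeds; "tau": joint torques, N m; "position": TCP position; "eef_rot": TCP orientation; "force": force on the tool from outside, world axes, zero at the start; "moment": the same for the moment, N m; "width": opening from 0.0 (shut) to 1.0 (fully open).
Only numpy, scipy, OpenCV 4.12 (cv2) and the standard library are available. Lean on these libraries where they do the work, as an engineer would, in place of code of your own. Each camera call takes 0.05 s, during which the arm holds its last target.

TASK

Stand the squat jar whose lid is still sitting high upright in the round nest of the lid press's loading slide, and push the slide fully home so that the jar is under the press. Then press the plunger knob down, through the light first stop where its foot meets the lid and on to the stiff second stop, so that the lid is pushed fully home; press gently, with no more than about 25 N, and do not ram it. Let the plunger rise again, leaving the jar in the press, and leave the other jars and the tin alone.

Things in the scene. Friction and masses are not known exactly. Their poses are not given: they have to be found in the camera images.
- jar_mid (a point): Centre of the squat clear jar to be closed, on its axis 30 mm above its underside. Round, loose, about 0.25 kg (varies). The glass is 56 mm in diameter up to 44 mm high, then narrows to a neck. The steel lid on the neck is 48 mm in diameter and 11 mm tall; its top stands 66 mm above the jar's underside while the lid is high and 60 mm when it is home. Grip the glass, not the lid. z up. Its starting place differs: it changes places with the taller jar and the tin.
- lid (a joint): How far the lid has been pushed down on the jar: 0 high, 0.006 m fully home. It is a tight fit: it moves only under about 12 N and stays where it is left.
- lid_top (a point): Centre of the top face of that lid.
- nest (a point): Centre of the floor of the round nest in the loading slide (moves with the slide). The nest is 61 mm wide, 8 mm deep, chamfered 3 mm at its mouth; its floor is 26 mm above the table. Its y axis points the way the slide runs out, its x axis across the slide.
- push_plate (a point): Middle of the top edge of the steel plate that stands up at the outer end of the loading slide, to push it by. 50 mm wide across the slide, 12 mm thick along it, top 78 mm above the table, free from 30 mm upwards. It is 100 mm from the nest centre, on the outward side; same axes as the nest.
- carriage (a joint): How far the loading slide is pulled out: 0 fully home against its stop (nest exactly under the plunger), up to 0.135 m out. Pushing it home is along the nest's -y; it drags with about 2.5 N.
- press: The fixed lid press. Origin on the table under the plunger's axis; z up, y points the way the slide runs out. Base 96 mm wide, from 90 mm behind the axis to 200 mm on the outward side. A column stands 55 to 85 mm behind the axis (-y); its arm, 50 mm wide, reaches over the axis to 33 mm on the outward side, from 146 to 182 mm high.
- knob_top (a point): Centre of the flat top of the black mushroom knob on the plunger, 54 mm in diameter, top about 253 mm above the table when up. Press straight down here.
- knob: The knob itself (origin not at the knob but on the plunger's axis at table level when it is up). It sits on the plunger rod through a stiff spring that gives only above about 7 N, 3.5 N more for each mm, and bottoms after 4 mm at about 21 N (the second stop); beyond that it is rigid.
- plunger (a joint): How far the plunger rod is down: 0 up, 0.034 m at most. A light return spring pushes it up with 2.5 N at the top and 0.08 N more for each mm. The foot on its lower end is screwed up or down differently each time and meets the lid (first stop) after 8 to 26 mm; the lid then has to go 6 mm further. About 16 to 17 N on the knob moves the lid; at 19 to 22 N on the knob it is home.
- jar_tall: Bystander: taller closed jar, 66 mm diameter, 125 mm tall. Origin under its centre.
- tin: Bystander: tin, 60 mm diameter, 95 mm tall. Origin under its centre.
- jar_shut: Bystander: closed jar, 66 mm diameter, 100 mm tall, nearer the robot. Origin under its centre.

How it is judged (in metres and radians):
On the way, in this order (a step that is already met when the one before it is completed fails the run):
1. the jar, its lid still high, stands in the nest of the pulled-out slide (horizontal distance between jar_mid and nest below 0.005 m and z of jar_mid in the frame of nest below 0.033 m and angle between jar_mid's own z axis and vertical below 0.08 rad and value of joint lid below 0.002 m), for 0.2 s.
2. the slide is fully home with the jar in it, its lid still high (value of joint carriage below 0.003 m and horizontal distance between jar_mid and nest below 0.005 m and value of joint lid below 0.002 m), for 0.2 s.
3. the plunger has pushed the lid home (value of joint lid above 0.005 m and value of joint plunger above 0.01 m), for 0.1 s.
At the end, for the whole second after the job is handed in: The lid is at least 5 of its 6 mm down, the plunger is up again (within 3 mm), the slide is home (within 4 mm), and the jar stands upright (within 0.08 rad) on the nest floor, within 5 mm of its centre (value of joint lid above 0.005 m and value of joint plunger below 0.003 m and value of joint carriage below 0.004 m and horizontal distance between jar_mid and nest below 0.005 m and z of jar_mid in the frame of nest below 0.033 m and angle between jar_mid's own z axis and vertical below 0.08 rad); the robot touches nothing.
It fails at once if the knob is pressed with more than 28 N (contact force between knob and anything else above 28 N).
It fails at once if the lid is pressed down before the slide is home (value of joint lid above 0.003 m and value of joint carriage above 0.01 m).
It fails at once if another jar or the tin is pushed more than 30 mm or tipped over (distance of any of jar_tall, tin, jar_shut from where it was at the start of the episode above 0.03 m or angle between any of jar_tall, tin, jar_shut's own z axis and vertical above 0.5 rad).
It also fails if it takes over 72 s, if anything falls off the work surface, if the arm or the gripper's body presses on something with over 40 N, if the wrist force passes 120 N, or if a joint passes its speed limit or range.

## Working session

There is one attempt and no reset: what is moved stays moved. The work goes in short steps, Python scripts to look and compute and a tool call to move; the robot and the scene stay as the last step left them, time stands still between calls to the robot, and variables do not carry over. Pictures are saved under pics/ and viewed, and the job is handed in when it is done.

Besides the shell and the picture viewer there is one more tool, called after "Emit:" as name(argument=value, ...) on one line, values as JSON. arm_command: Moves the arm, as the interface text tells. Its arguments: {"type":"object","properties":{"commands":{"type":"array","items":{"type":"array"}}},"required":["commands"]}

```bash
ls; mkdir -p pics; python3 - <<'E'
from cell import *
import cv2
s=observe();print(s)
for n in ["scene","top","wrist"]:
    i=camera_info(n);print(n,i)
    cv2.imwrite(f"pics/{n}0.png",capture(n)[:,:,::-1])
E
```

```text
pics
{'t': 0.0, 'joints': array([-1.43409252e+00,  8.79869835e-02,  1.37228566e+00, -5.83451768e-06,
        1.68362515e+00, -1.03092829e-01]), 'dq': array([-0.00148346,  0.00050152,  0.00017167,  0.00063491, -0.00151313,
        0.000577  ]), 'tau': array([-1.78853006e-03, -3.51861262e+01, -3.13274717e+01, -1.71489251e-04,
        1.08100357e-02,  1.18366628e-05]), 'position': array([ 130.61043966, -534.14765439,  403.50527532]), 'eef_rot': array([-1.15235873e-03,  9.92820183e-01,  1.19610853e-01, -2.22672705e-05]), 'force': array([ 0.2556821 , -0.40753324, -0.6393936 ]), 'moment': array([-0.04008245,  0.02846427, -0.02002705]), 'width': 1.0040361919079832}
scene {'intrinsics': array([[453.97997269,   0.        , 320.59107853],
       [  0.        , 453.97997269, 240.25739306],
       [  0.        ,   0.        ,   1.        ]]), 'world_from_camera': array([[-6.28232890e-01, -4.16306379e-01,  6.57276528e-01,
         1.11681307e+03],
       [ 7.78001665e-01, -3.42736083e-01,  5.26540964e-01,
         4.64874422e+02],
       [ 6.07002050e-03,  8.42152584e-01,  5.39205137e-01,
       
[... 481 characters left out ...]
.63729234e-02,  6.31512668e-02,  9.97869653e-01,
         1.13715763e+03],
       [ 0.00000000e+00,  0.00000000e+00,  0.00000000e+00,
         1.00000000e+00]])}
wrist {'intrinsics': array([[407.06326473,   0.        , 324.33332248],
       [  0.        , 407.06326473, 240.067133  ],
       [  0.        ,   0.        ,   1.        ]]), 'world_from_camera': array([[ 2.37026155e-01,  9.22143476e-01,  3.05728656e-01,
         2.08533113e+02],
       [-9.71502399e-01,  2.25404315e-01,  7.33210943e-02,
        -5.14543166e+02],
       [-1.29998938e-03, -3.14395140e-01,  9.49291318e-01,
         3.72658922e+02],
       [ 0.00000000e+00,  0.00000000e+00,  0.00000000e+00,
         1.00000000e+00]])}
```

View pics/scene0.png

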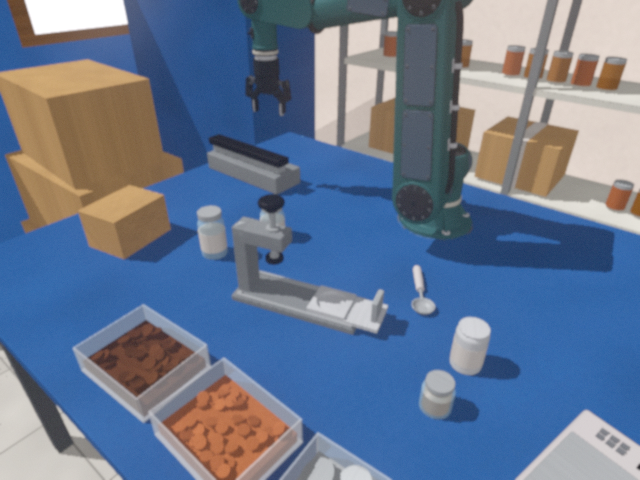

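View pics/top0.png

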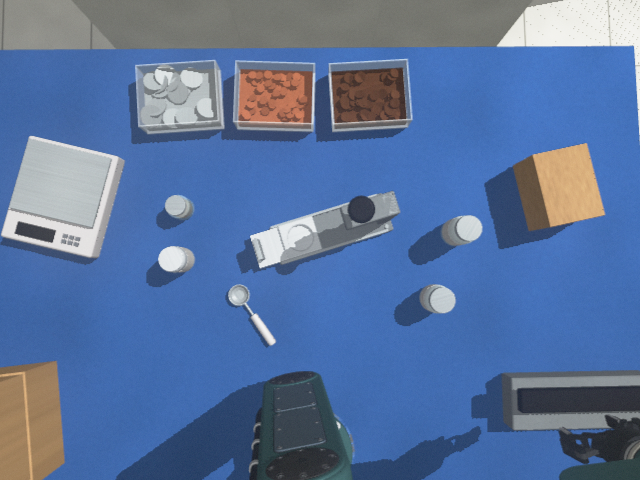

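View pics/wrist0.png

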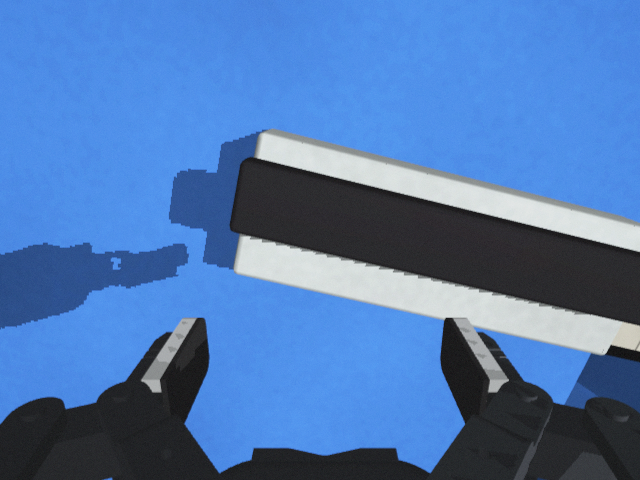

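```bash
cat > h.py <<'E'
import numpy as np, cv2
from cell import *
def ray(ci,u,v):
    K=np.array(ci["intrinsics"]);T=np.array(ci["world_from_camera"])
    d=np.array([(u-K[0,2])/K[0,0],-(v-K[1,2])/K[1,1],-1.]);return T[:3,3],T[:3,:3]@d
def onz(ci,u,v,z):
    o,d=ray(ci,u,v);return o+d*(z-o[2])/d[2]
def proj(ci,p):
    K=np.array(ci["intrinsics"]);T=np.array(ci["world_from_camera"])
    c=T[:3,:3].T@(np.array(p,float)-T[:3,3]);return K[0,0]*c[0]/-c[2]+K[0,2],K[1,2]-K[1,1]*c[1]/-c[2]
E
python3 - <<'E'
from h import *
im=cv2.imread("pics/top0.png")
a=cv2.resize(im[170:290,130:290],None,fx=5,fy=5,interpolation=cv2.INTER_CUBIC)
cv2.imwrite("pics/ta.png",a)
b=cv2.resize(im[180:280,240:400],None,fx=5,fy=5,interpolation=cv2.INTER_CUBIC)
cv2.imwrite("pics/tb.png",b)
im=cv2.imread("pics/scene0.png")
cv2.imwrite("pics/sa.png",cv2.resize(im[180:340,220:400],None,fx=4,fy=3.7,interpolation=cv2.INTER_CUBIC))
E
```

```text
(no output)
```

View pics/ta.png

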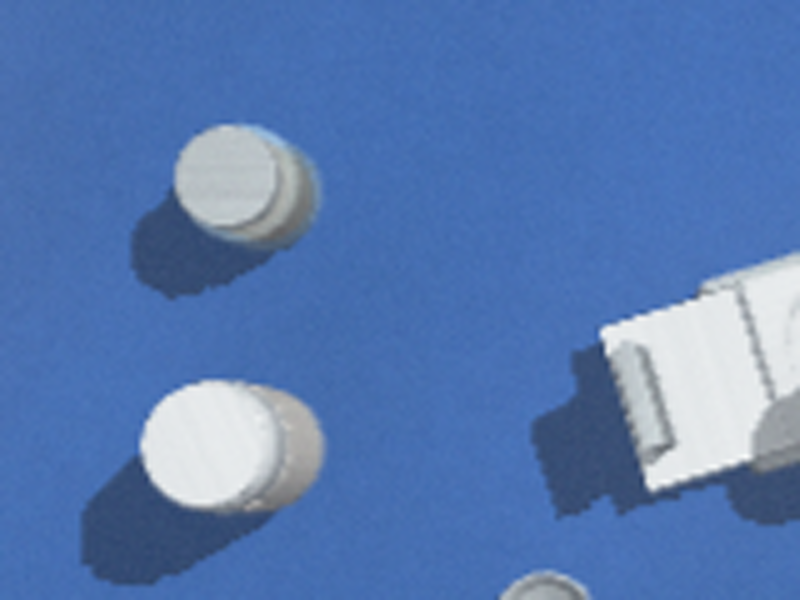

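View pics/tb.png

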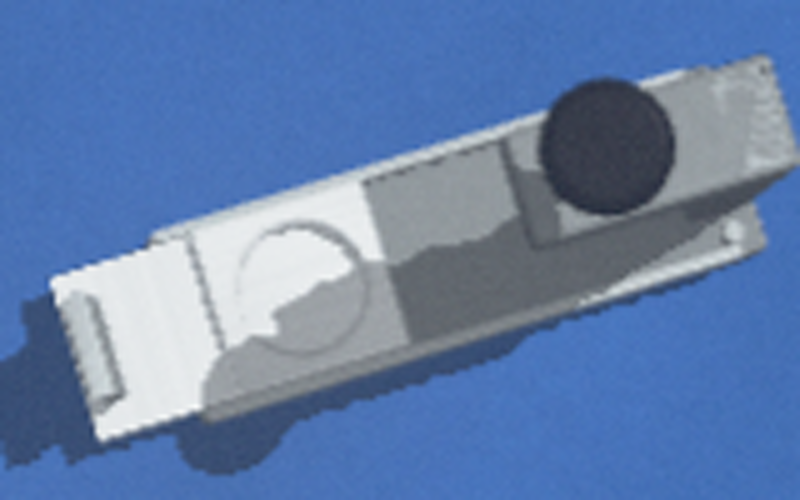

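View pics/sa.png

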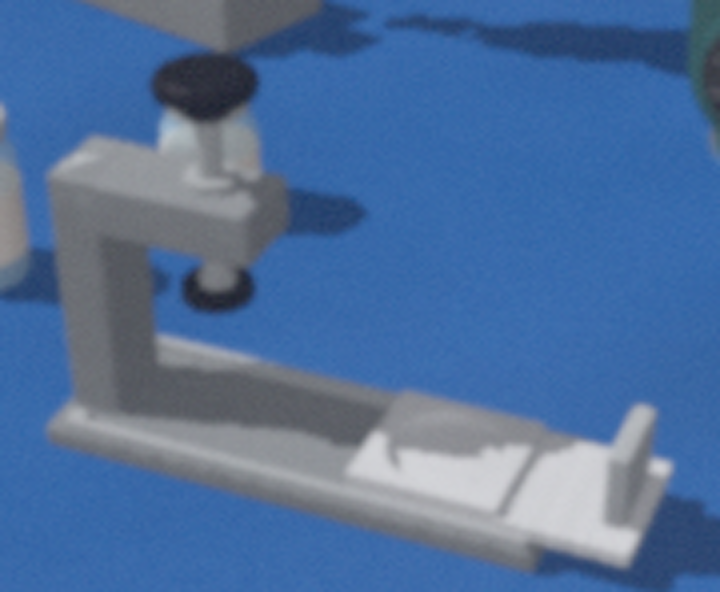

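```bash
python3 - <<'E'
from h import *
ci=camera_info("top")
f=lambda U,V,o:((U+.5)/5-.5+o[0],(V+.5)/5-.5+o[1])
A=(130,170);B=(240,180)
L=onz(ci,*f(227,176,A),66);print("lid",L, 'w', onz(ci,*f(279,176,A),66)-onz(ci,*f(175,176,A),66))
print("tall",onz(ci,*f(210,445,A),110))
k=onz(ci,*f(607,146,B),253);n=onz(ci,*f(303,289,B),34);p=onz(ci,*f(98,348,B),78)
print(k,n,p)
d=n-k;print(np.hypot(*d[:2]),np.degrees(np.arctan2(d[1],d[0])));d=p-n;print(np.hypot(*d[:2]),np.degrees(np.arctan2(d[1],d[0])))
print("spoon",onz(ci,238,295,0))
# base edge directions
for a,b,z in [((155,235),(690,70),20),((207,420),(760,245),20),((55,285),(100,440),26)]:
    a=onz(ci,*f(*a,B),z);b=onz(ci,*f(*b,B),z);d=a-b;print(a,b,np.degrees(np.arctan2(d[1],d[0])))
# scene checks
cs=camera_info("scene");print(proj(cs,[*L[:2],66]),proj(cs,k),proj(cs,n))
E
```

```text
lid [592.30724905 301.96947161  66.        ] w [ -0.667475   -48.06440917   0.        ]
tall [466.17308805 295.13535592 110.        ]
[ 552.27626158 -113.49322554  253.        ] [514.28619254  13.67103061  34.        ] [485.48418659 105.95089912  78.        ]
132.71772069687793 106.63341104180056
96.67021091975325 107.33396840622108
spoon [378.0067688  168.59596532   0.        ]
[542.60197158  85.62170656  20.        ] [ 619.75487599 -176.08592201   20.        ] 106.42581812494527
[452.61385551  61.3320665   20.        ] [ 533.40396177 -208.24418481   20.        ] 106.68310363788547
[518.57872741 133.21129756  26.        ] [443.76725617 112.12260067  26.        ] 15.74267822721118
(np.float64(440.1624244103932), np.float64(380.8383501652263)) (np.float64(271.2497823649228), np.float64(198.6773804312217)) (np.float64(331.5802097611901), np.float64(300.59178281257897))
```

Emit:
arm_command(commands=[[[0,0,-5],[0,0,-0.147],1],[[0,0,-5],[0,0,-0.147],1],[[0,0,-5],[0,0,-0.147],1],[[0,0,-5],[0,0,-0.147],1],[[0,0,-5],[0,0,-0.147],1],[[0,0,-5],[0,0,-0.147],1],[[0,0,-5],[0,0,-0.147],1],[[0,0,-5],[0,0,-0.147],1],[[0,0,-5],[0,0,-0.147],1],[[0,0,0],[0,0,-0.147],1]])

```text
t: 1.15
position: [130.6, -534.3, 450.2]
eef_rot: [0.0, 0.654, 0.756, -0.0]
force: [0.3, 0.5, 0.7]
width: 1.002
```

```bash
cat >> h.py <<'E'
from scipy.spatial.transform import Rotation as Ro
def pose():
    s=observe();q=s["eef_rot"];R=Ro.from_quat([q[1],q[2],q[3],q[0]]).as_matrix();return s,np.array(s["position"]),R
def to(target,yawdeg=None):
    "tool-frame shift and turn to reach target TCP, tool down, yaw of tool x"
    s,p,R=pose()
    if yawdeg is not None:
        c,n=np.cos(np.radians(yawdeg)),np.sin(np.radians(yawdeg))
        Rt=np.array([[c,n,0],[n,-c,0],[0,0,-1.]])
        print("turn",Ro.from_matrix(R.T@Rt).as_rotvec().round(4),"shift after turn",(Rt.T@(np.array(target)-p)).round(1))
    print("t",round(s["t"],2),"pos",p.round(1),"yaw",round(np.degrees(np.arctan2(R[1,0],R[0,0])),2),"F",s["force"].round(2),"w",round(s["width"],3),"shift now",(R.T@(np.array(target)-p)).round(1))
E
python3 -c "
from h import *
to([592,302,400],106.4)"
```

```text
turn [-1.000e-04  8.000e-04 -1.412e-01] shift after turn [672.  678.7  50.2]
t 1.15 pos [ 130.6 -534.3  450.2] yaw 98.31 F [0.31 0.54 0.73] w 1.002 shift now [760.9 577.4  49.6]
```

```bash
python3 -c "
from h import *
to([510,20,450],106.4)"
```

```text
turn [-1.000e-04  8.000e-04 -1.412e-01] shift after turn [4.246e+02 5.204e+02 2.000e-01]
t 1.15 pos [ 130.6 -534.3  450.2] yaw 98.31 F [0.31 0.54 0.73] w 1.002 shift now [ 4.936e+02  4.555e+02 -2.000e-01]
```

Emit:
arm_command(commands=[[[0,0,0],[0,0,-0.141],1],[[30,37,0],[0,0,0],1],[[30,37,0],[0,0,0],1],[[30,37,0],[0,0,0],1],[[30,37,0],[0,0,0],1],[[30,37,0],[0,0,0],1],[[30,37,0],[0,0,0],1],[[30,37,0],[0,0,0],1],[[30,37,0],[0,0,0],1],[[30,37,0],[0,0,0],1]])

```text
t: 2.15
position: [376.6, -180.9, 449.6]
eef_rot: [0.0, 0.602, 0.799, -0.0]
force: [0.0, -1.2, -0.5]
width: 0.996
```

Emit:
arm_command(commands=[[[30,37,0],[0,0,0],1],[[30,37,0],[0,0,0],1],[[30,37,0],[0,0,0],1],[[30,37,0],[0,0,0],1],[[30,37,0],[0,0,0],1],[[0,0,0],[0,0,0],1],[[0,0,0],[0,0,0],1],[[0,0,0],[0,0,0],1],[[0,0,0],[0,0,0],1],[[0,0,0],[0,0,0],1]])

```text
t: 3.15
position: [511.9, 11.4, 450.1]
eef_rot: [0.0, 0.602, 0.798, 0.0]
force: [0.9, -0.8, 1.0]
width: 0.996
```

```bash
python3 - <<'E'
from h import *
import pickle
to([592,302,400],106.4)
ci=camera_info("wrist");im=capture("wrist")[:,:,::-1]
cv2.imwrite("pics/w1.png",im);pickle.dump(ci,open("w1.pkl","wb"))
print(proj(ci,[514.3,13.7,34]))
E
```

```text
turn [ 0.0005  0.0004 -0.0083] shift after turn [256.1 158.9  50.1]
t 3.15 pos [511.9  11.4 450.1] yaw 105.92 F [ 0.86 -0.77  0.97] w 0.996 shift now [257.5 156.8  50. ]
(np.float64(327.74433451947823), np.float64(192.2641936089397))
```

View pics/w1.png

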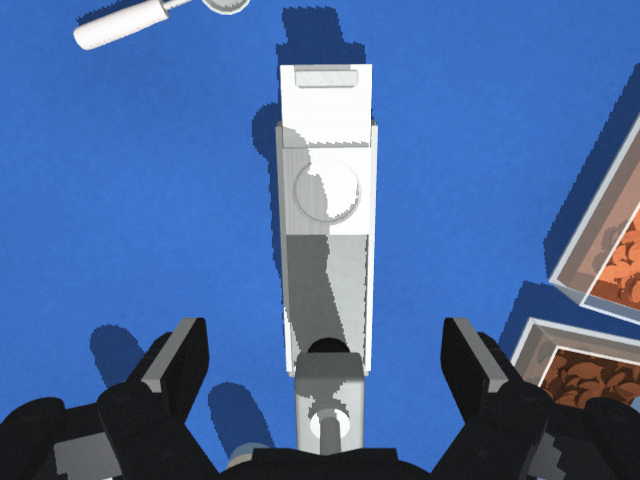

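```bash
python3 - <<'E'
from h import *
im=cv2.imread("pics/w1.png")
cv2.imwrite("pics/w1z.png",cv2.resize(im[60:240,265:385],None,fx=5,fy=3.3,interpolation=cv2.INTER_CUBIC))
E
```

```text
(no output)
```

View pics/w1z.png

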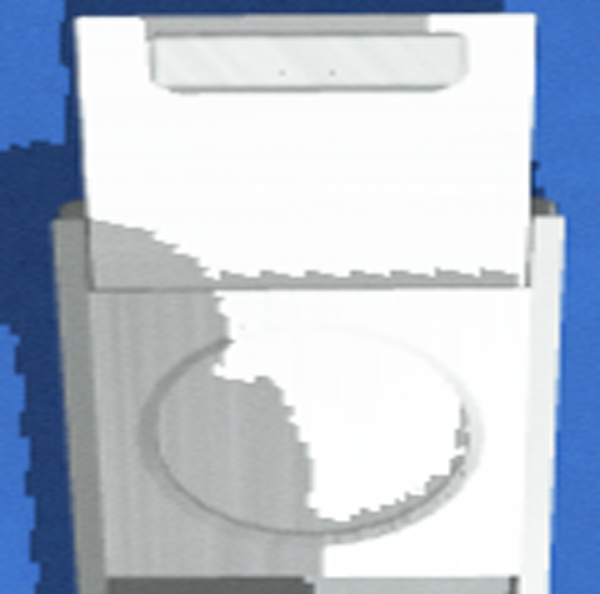

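```bash
python3 - <<'E'
from h import *
import pickle
ci=pickle.load(open("w1.pkl","rb"))
f=lambda U,V:((U+.5)/5-.5+265,(V+.5)/3.3-.5+60)
P=lambda U,V,z:onz(ci,*f(U,V),z)
n=P(311,433,34);print("nest",n,np.linalg.norm(P(139,433,34)-P(483,433,34)),np.linalg.norm(P(311,324,34)-P(311,543,34)))
p=P(308,60,78);print("plate",p,np.linalg.norm(P(150,60,78)-P(467,60,78)),np.linalg.norm(P(308,33,78)-P(308,88,78)))
d=p-n;print(np.hypot(*d[:2]),np.degrees(np.arctan2(d[1],d[0])))
for a,b in [((75,16),(90,285)),((535,16),(528,285))]:
    d=P(*a,26)-P(*b,26);print(np.degrees(np.arctan2(d[1],d[0])))
d=P(90,288,34)-P(530,288,34);print("cross",np.degrees(np.arctan2(d[1],d[0]))+90,np.hypot(*d[:2]))
d=P(152,35,78)-P(465,33,78);print("crossplate",np.degrees(np.arctan2(d[1],d[0]))+90)
# base long edges, full image px
for a,b in [((278,130),(290,375)),((375.5,130),(371,375))]:
    d=onz(ci,*a,18)-onz(ci,*b,18);print("base",np.degrees(np.arctan2(d[1],d[0])))
E
```

```text
nest [513.05330883  14.76064131  34.        ] 65.93538769419956 64.49579066453849
plate [485.25934746 108.98946684  78.        ] 49.42742515587319 12.09368774786176
98.24243405689484 106.4340778249477
106.19201792489021
106.92422475274357
cross -74.11090233800039 81.52149971093445
crossplate -73.59293982707746
base 106.73527000481864
base 107.07678699910898
```

Emit:
arm_command(commands=[[[32,20,0],[0,0,-0.009],1],[[32,20,0],[0,0,0],1],[[32,20,0],[0,0,0],1],[[32,20,0],[0,0,6],1],[[32,20,10],[0,0,0],1],[[32,20,10],[0,0,0],1],[[32,20,10],[0,0,0],1],[[32,20,10],[0,0,0],1],[[0,0,10],[0,0,0],1],[[0,0,0],[0,0,0],1]])

```text
t: 4.2
position: [614.5, 295.7, 396.5]
eef_rot: [-0.001, 0.656, 0.755, -0.003]
force: [0.0, 0.0, -0.1]
width: 0.999
```

One row had a typo (turn 6 instead of a shift), which was clipped to 8.6°. I'll measure again and correct it.

```bash
python3 - <<'E'
from h import *
import pickle
to([592.3,302,300],106.5)
ci=camera_info("wrist");im=capture("wrist")[:,:,::-1]
cv2.imwrite("pics/w2.png",im);pickle.dump(ci,open("w2.pkl","wb"))
print(proj(ci,[592.3,302,66]))
E
```

```text
turn [-0.0054  0.0014 -0.1488] shift after turn [ 12.4 -19.5  96.5]
t 4.2 pos [614.5 295.7 396.5] yaw 97.98 F [ 0.03  0.03 -0.12] w 0.999 shift now [  9.5 -20.7  96.6]
(np.float64(299.27446624636775), np.float64(204.5622655985036))
```

View pics/w2.png

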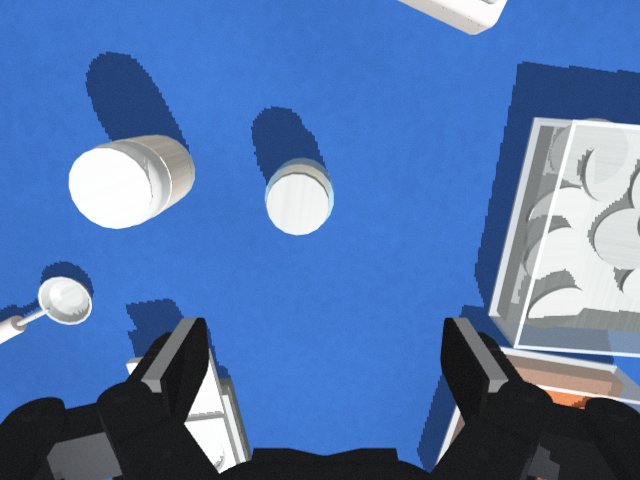

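Emit:
arm_command(commands=[[[0,0,0],[-0.005,0.001,-0.148],1],[[6,-10,0],[0,0,0],1],[[6,-9.5,0],[0,0,0],1],[[0,0,30],[0,0,0],1],[[0,0,30],[0,0,0],1],[[0,0,30],[0,0,0],1],[[0,0,26],[0,0,0],1],[[0,0,0],[0,0,0],1],[[0,0,0],[0,0,0],1],[[0,0,0],[0,0,0],1]])

```text
t: 5.25
position: [593.1, 302.2, 286.8]
eef_rot: [0.002, 0.599, 0.801, 0.004]
force: [1.0, 0.0, -0.4]
width: 1.001
```

```bash
python3 - <<'E'
from h import *
import pickle
to([592.3,302,182],106.5)
ci=camera_info("wrist");im=capture("wrist")[:,:,::-1]
cv2.imwrite("pics/w3.png",im);pickle.dump(ci,open("w3.pkl","wb"))
print(proj(ci,[592.3,302,66]))
E
```

```text
turn [ 0.0098 -0.0011 -0.0017] shift after turn [ 1.000e-01 -8.000e-01  1.048e+02]
t 5.25 pos [593.1 302.2 286.8] yaw 106.4 F [ 1.    0.02 -0.43] w 1.001 shift now [-1.000e-01 -1.800e+00  1.047e+02]
(np.float64(319.58329719016837), np.float64(274.74380470327543))
```

View pics/w3.png

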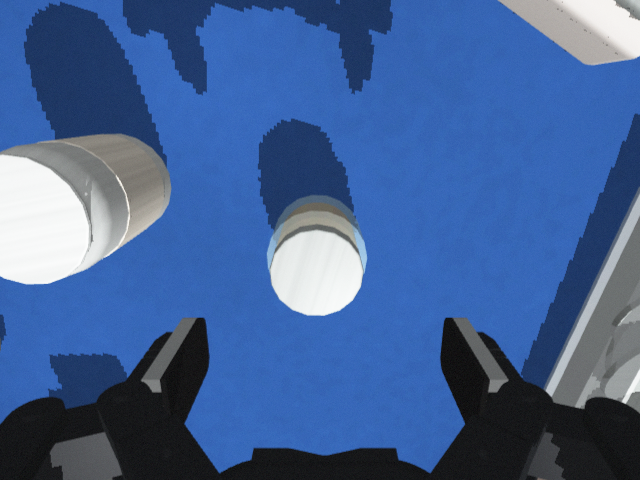

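```bash
python3 - <<'E'
from h import *
import pickle
ci=pickle.load(open("w3.pkl","rb"))
im=cv2.imread("pics/w3.png")
m=((im.min(2)>205)*255).astype(np.uint8);m[:, :200]=0;m[:,420:]=0
c=max(cv2.findContours(m,0,1)[0],key=cv2.contourArea);e=cv2.fitEllipse(c);print(e)
L=onz(ci,*e[0],66);print(L)
for _ in range(3): to([L[0],L[1],182],106.5); capture("top")
E
```

```text
((316.1458435058594, 272.7412109375), (83.07046508789062, 90.4836654663086), 91.71418762207031)
[590.32932649 302.56987374  66.        ]
turn [ 0.0101 -0.0011 -0.0016] shift after turn [  1.2  -2.6 104.8]
t 5.3 pos [593.2 302.2 286.8] yaw 106.41 F [0.1  0.46 0.15] w 1.0 shift now [  1.1  -3.7 104.8]
turn [ 0.0098 -0.001  -0.0014] shift after turn [  1.2  -2.7 104.6]
t 5.35 pos [593.2 302.2 286.6] yaw 106.42 F [-0.75 -0.06  0.08] w 1.002 shift now [  1.1  -3.7 104.6]
turn [ 0.0092 -0.001  -0.0013] shift after turn [  1.2  -2.6 104.1]
t 5.4 pos [593.2 302.2 286.1] yaw 106.43 F [ 0.05  0.57 -0.32] w 0.999 shift now [  1.1  -3.6 104.1]
```

Emit:
arm_command(commands=[[[0,0,0],[0.0097,-0.001,-0.001],1],[[1.2,-2.2,0],[0,0,0],1],[[0,0,25],[0,0,0],1],[[0,0,25],[0,0,0],1],[[0,0,25],[0,0,0],1],[[0,0,18],[0,0,0],1],[[0,0,11.5],[0,0,0],1],[[0,0,0],[0,0,0],1],[[0,0,0],[0,0,0],1],[[0,0,0],[0,0,0],1]])

```text
t: 6.45
position: [590.6, 302.6, 180.9]
eef_rot: [-0.0, 0.598, 0.801, -0.001]
force: [0.2, -0.3, 0.9]
width: 0.999
```

```bash
python3 - <<'E'
from h import *
to([590.5,302.5,182],106.5)
cv2.imwrite("pics/w4.png",capture("wrist")[:,:,::-1])
cv2.imwrite("pics/s4.png",cv2.resize(capture("scene")[290:450,360:520,::-1],None,fx=3.7,fy=3.7))
E
```

```text
turn [-0.0016  0.0001  0.    ] shift after turn [-0.1 -0.1 -1.1]
t 6.45 pos [590.6 302.6 180.9] yaw 106.5 F [ 0.19 -0.27  0.94] w 0.999 shift now [-0.1 -0.1 -1.1]
```

View pics/w4.png

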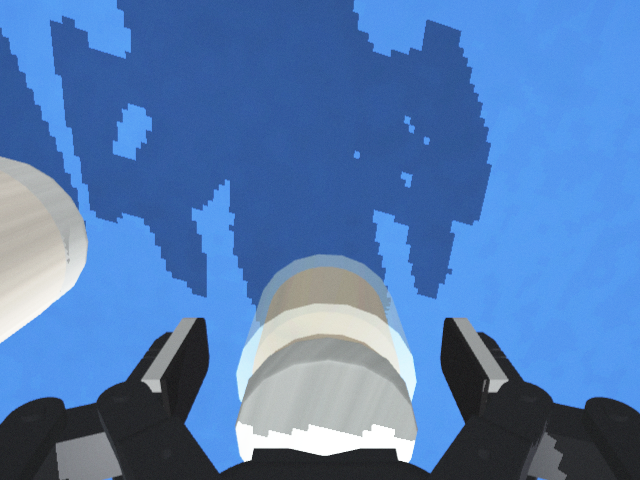

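View pics/s4.png

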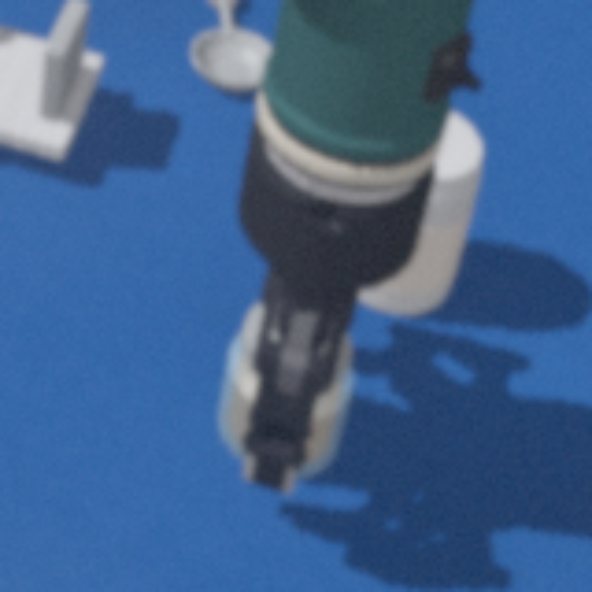

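Emit:
arm_command(commands=[[[0,0,-1],[0,0,0],0.4],[[0,0,0],[0,0,0],0],[[0,0,0],[0,0,0],-1],[[0,0,0],[0,0,0],-1],[[0,0,0],[0,0,0],-1],[[0,0,0],[0,0,0],-1],[[0,0,0],[0,0,0],-1],[[0,0,0],[0,0,0],-1],[[0,0,0],[0,0,0],-1],[[0,0,0],[0,0,0],-1]])

```text
t: 7.55
position: [590.4, 302.5, 181.4]
eef_rot: [-0.001, 0.598, 0.801, -0.001]
force: [0.7, -0.5, 6.6]
width: 0.639
```

```bash
python3 - <<'E'
from h import *
to([513.2,14.6,300],106.5)
cv2.imwrite("pics/w5.png",capture("wrist")[:,:,::-1])
E
```

```text
turn [-0.0022  0.0002  0.    ] shift after turn [-254.2 -155.8 -118.6]
t 7.55 pos [590.4 302.5 181.4] yaw 106.5 F [ 0.73 -0.54  6.55] w 0.639 shift now [-254.2 -156.1 -118.2]
```

View pics/w5.png

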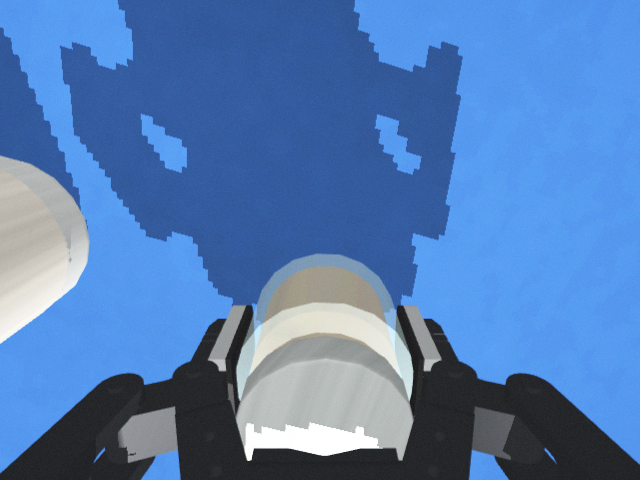

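Emit:
arm_command(commands=[[[0,0,-5],[0,0,0],-1],[[0,0,-15],[0,0,0],-1],[[0,0,-25],[0,0,0],-1],[[0,0,-25],[0,0,0],-1],[[0,0,-25],[0,0,0],-1],[[0,0,-15],[0,0,0],-1],[[0,0,-8],[0,0,0],-1],[[-10,-6,0],[0,0,0],-1],[[-20,-12,0],[0,0,0],-1],[[-28,-17,0],[0,0,0],-1]])

```text
t: 8.6
position: [572.5, 236.5, 295.8]
eef_rot: [-0.002, 0.598, 0.802, -0.004]
force: [0.4, -1.5, -3.5]
width: 0.638
```

Emit:
arm_command(commands=[[[-28,-17,0],[0,0,0],-1],[[-28,-17,0],[0,0,0],-1],[[-28,-17,0],[0,0,0],-1],[[-28,-17,0],[0,0,0],-1],[[-28,-17,0],[0,0,0],-1],[[-28,-17,0],[0,0,0],-1],[[-18,-12,0],[0,0,0],-1],[[-8,-6,0],[0,0,0],-1],[[0,0,0],[0,0,0],-1],[[0,0,0],[0,0,0],-1]])

```text
t: 9.6
position: [513.3, 17.3, 298.3]
eef_rot: [-0.002, 0.598, 0.801, -0.002]
force: [-0.7, 0.0, -3.4]
width: 0.64
```

```bash
python3 - <<'E'
from h import *
to([513.2,14.6,300],106.5)
cv2.imwrite("pics/w6.png",capture("wrist")[:,:,::-1])
cv2.imwrite("pics/s6.png",capture("scene")[:,:,::-1])
E
```

```text
turn [-0.0054 -0.0007  0.    ] shift after turn [-2.5 -0.8 -1.7]
t 9.6 pos [513.3  17.3 298.3] yaw 106.5 F [-0.66  0.01 -3.43] w 0.64 shift now [-2.5 -0.8 -1.7]
```

View pics/w6.png

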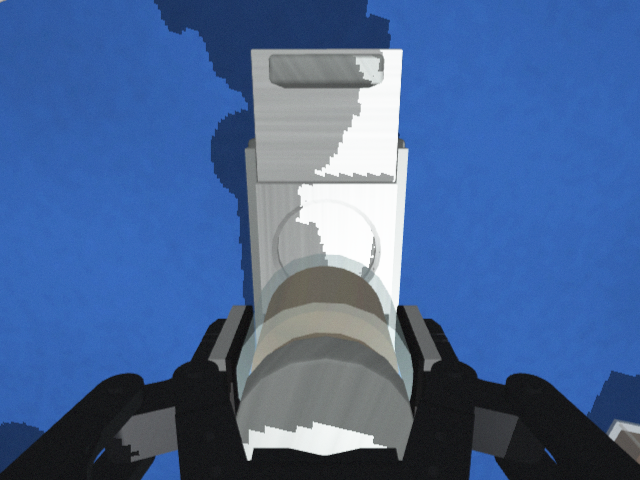

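View pics/s6.png

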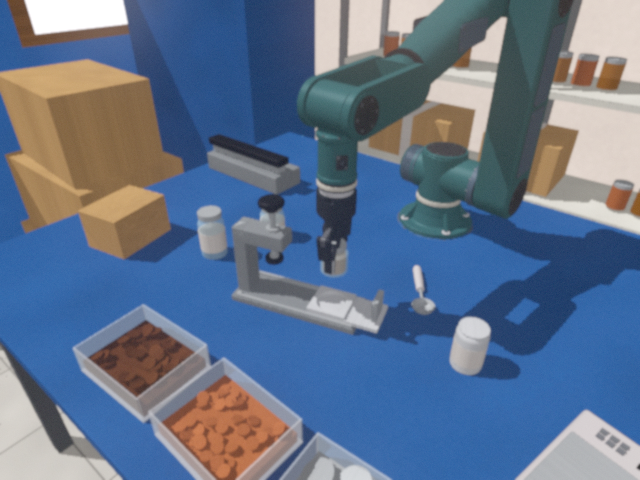

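```bash
python3 - <<'E'
from h import *
im=cv2.imread("pics/w6.png")
ci=camera_info("wrist")
cv2.imwrite("pics/w6z.png",cv2.resize(im[40:300,240:420],None,fx=4,fy=2.3,interpolation=cv2.INTER_CUBIC))
import pickle;pickle.dump(ci,open("w6.pkl","wb"))
E
```

```text
(no output)
```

View pics/w6z.png

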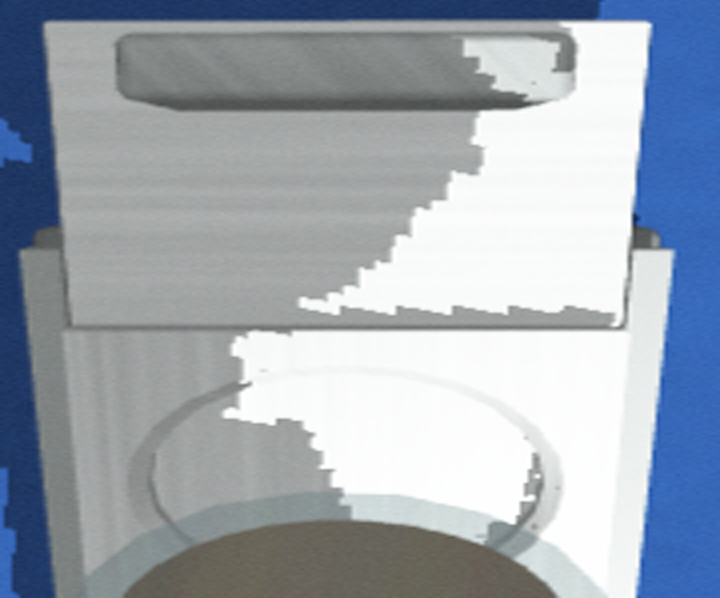

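```bash
python3 - <<'E'
from h import *
import pickle
ci=pickle.load(open("w6.pkl","rb"))
f=lambda U,V:((U+.5)/4-.5+240,(V+.5)/2.3-.5+40)
P=lambda U,V,z:onz(ci,*f(U,V),z)
d=np.array([np.cos(np.radians(106.6)),np.sin(np.radians(106.6)),0])
print("w",np.linalg.norm(P(128,487,34)-P(563,487,34)))
print("A",P(345.5,366,34)-33.5*d,"B",P(345.5,487,34))
p=P(345.5,66,78);print("plate",p,np.linalg.norm(P(116,66,78)-P(575,66,78)),np.linalg.norm(P(345,33,78)-P(345,100,78)),"C",p-100*d)
to([513,14.6,207.6],106.5)
E
```

```text
w 66.38857579937148
A [514.02517562  13.43192691  34.        ] B [513.81847055  14.16434707  34.        ]
plate [485.3128348  109.82598098  78.        ] 49.41486462572148 11.59949965182625 C [513.88167154  13.99372353  78.        ]
turn [-0.0049 -0.0002  0.0013] shift after turn [-2.9 -1.4 91. ]
t 9.7 pos [513.5  17.8 298.6] yaw 106.57 F [-0.47  0.11 -3.1 ] w 0.637 shift now [-2.9 -1.  91. ]
```

```bash
python3 - <<'E'
from h import *
to([513.7,14.0,216],106.55)
capture("top");to([513.7,14.0,216],106.55)
E
```

```text
turn [-0.0049 -0.0002  0.0004] shift after turn [-3.7 -0.9 82.6]
t 9.7 pos [513.5  17.8 298.6] yaw 106.57 F [-0.47  0.11 -3.1 ] w 0.637 shift now [-3.7 -0.5 82.6]
turn [-0.0048 -0.      0.0007] shift after turn [-3.7 -1.  82.7]
t 9.75 pos [513.6  17.8 298.7] yaw 106.59 F [ 0.44  0.14 -3.19] w 0.639 shift now [-3.7 -0.6 82.7]
```

Emit:
arm_command(commands=[[[0,0,0],[-0.005,0,0],-1],[[-3.7,-1,0],[0,0,0],-1],[[0,0,15],[0,0,0],-1],[[0,0,20],[0,0,0],-1],[[0,0,20],[0,0,0],-1],[[0,0,15],[0,0,0],-1],[[0,0,8],[0,0,0],-1],[[0,0,3],[0,0,0],-1],[[0,0,0],[0,0,0],-1],[[0,0,0],[0,0,0],-1]])

```text
t: 10.75
position: [514.0, 13.0, 219.0]
eef_rot: [0.001, 0.598, 0.801, 0.001]
force: [1.0, 0.8, -4.0]
width: 0.637
```

```bash
python3 - <<'E'
from h import *
to([513.7,14.0,207.5],106.55)
cv2.imwrite("pics/w7.png",capture("wrist")[:,:,::-1])
cv2.imwrite("pics/s7.png",cv2.resize(capture("scene")[220:340,260:420,::-1],None,fx=5,fy=5,interpolation=cv2.INTER_CUBIC))
E
```

```text
turn [ 0.0022  0.0012 -0.0008] shift after turn [ 1.  -0.  11.5]
t 10.75 pos [514.  13. 219.] yaw 106.51 F [ 1.04  0.76 -4.04] w 0.637 shift now [ 1.1 -0.1 11.5]
```

View pics/w7.png

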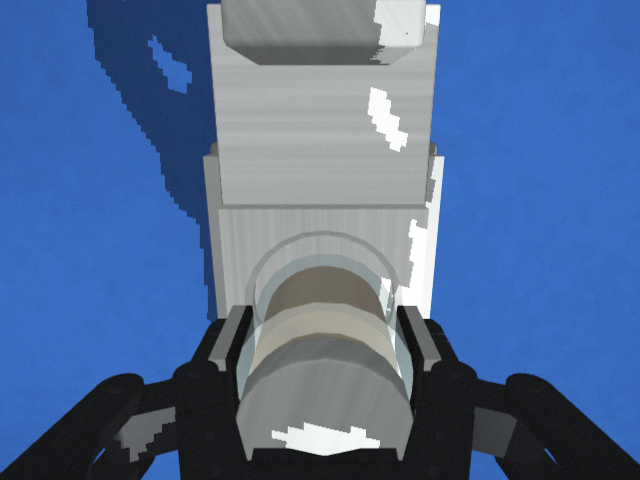

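View pics/s7.png

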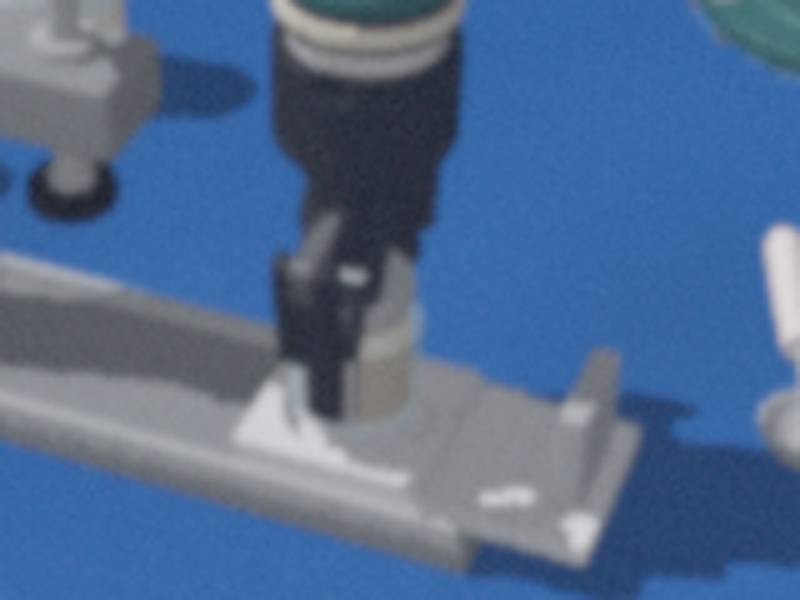

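```bash
python3 - <<'E'
from h import *
ci=camera_info("wrist")
d=np.array([np.cos(np.radians(106.6)),np.sin(np.radians(106.6)),0])
print("mouth",onz(ci,323.5,232,34)-33.5*d, "jarbottom",onz(ci,323.5,254,37.6)-28*d)
print("plate inner top edge?",onz(ci,323,45,78)-94*d)
E
```

```text
mouth [513.75335945  12.72568647  34.        ] jarbottom [514.43142857  10.36836482  37.6       ]
plate inner top edge? [513.41715348  13.979104    78.        ]
```

Emit:
arm_command(commands=[[[1.5,0,0],[0.002,0,0],-1],[[0,0,2],[0,0,0],-1],[[0,0,1.5],[0,0,0],-1],[[0,0,1.5],[0,0,0],-1],[[0,0,1],[0,0,0],-1],[[0,0,1],[0,0,0],-1],[[0,0,1],[0,0,0],-1],[[0,0,0],[0,0,0],-1],[[0,0,0],[0,0,0],-1],[[0,0,0],[0,0,0],-1]])

```text
t: 11.85
position: [513.2, 14.5, 210.0]
eef_rot: [-0.0, 0.598, 0.801, -0.001]
force: [0.4, -0.1, -4.2]
width: 0.639
```

```bash
python3 - <<'E'
from h import *
to([513.7,14.0,207.5],106.55)
E
```

```text
turn [-0.0015  0.0005 -0.0009] shift after turn [-0.6  0.4  2.5]
t 11.85 pos [513.2  14.5 210. ] yaw 106.5 F [ 0.37 -0.07 -4.24] w 0.639 shift now [-0.6  0.4  2.5]
```

Emit:
arm_command(commands=[[[0,0,1],[0,0,0],-1],[[0,0,0.8],[0,0,0],-1],[[0,0,0.5],[0,0,0],-1],[[0,0,0],[0,0,0],-1],[[0,0,0],[0,0,0],-1],[[0,0,0],[0,0,0],-1],[[0,0,0],[0,0,0],-1],[[0,0,0],[0,0,0],-1],[[0,0,0],[0,0,0],-1],[[0,0,0],[0,0,0],-1]])

```text
t: 12.85
position: [513.1, 14.5, 207.7]
eef_rot: [-0.0, 0.598, 0.801, -0.001]
force: [-1.0, -0.4, -4.5]
width: 0.638
```

Emit:
arm_command(commands=[[[0,0,0.5],[0,0,0],-1],[[0,0,0.5],[0,0,0],-1],[[0,0,0],[0,0,0],-1],[[0,0,0],[0,0,0],-1],[[0,0,0],[0,0,0],-1],[[0,0,0],[0,0,0],-1],[[0,0,0],[0,0,0],-1],[[0,0,0],[0,0,0],-1],[[0,0,0],[0,0,0],-1],[[0,0,0],[0,0,0],-1]])

```text
t: 13.85
position: [513.2, 14.5, 207.4]
eef_rot: [-0.0, 0.598, 0.801, -0.001]
force: [-3.7, 1.2, 4.6]
width: 0.638
```

Emit:
arm_command(commands=[[[0,0,0],[0,0,0],0.35],[[0,0,0],[0,0,0],0.45],[[0,0,0],[0,0,0],0.6],[[0,0,0],[0,0,0],0.8],[[0,0,0],[0,0,0],1],[[0,0,0],[0,0,0],1],[[0,0,-5],[0,0,0],1],[[0,0,-15],[0,0,0],1],[[0,0,-25],[0,0,0],1],[[0,0,-25],[0,0,0],1]])

```text
t: 14.85
position: [513.0, 14.5, 277.3]
eef_rot: [-0.001, 0.598, 0.801, -0.001]
force: [-0.2, -0.6, 0.3]
width: 0.998
```

```bash
python3 - <<'E'
from h import *
to([513.7,14.0,320],106.55)
cv2.imwrite("pics/w8.png",capture("wrist")[:,:,::-1])
cv2.imwrite("pics/s8.png",cv2.resize(capture("scene")[220:340,260:420,::-1],None,fx=5,fy=5,interpolation=cv2.INTER_CUBIC))
E
```

```text
turn [-0.0025  0.0001 -0.0008] shift after turn [ -0.7   0.5 -42.7]
t 14.85 pos [513.   14.5 277.3] yaw 106.5 F [-0.25 -0.64  0.34] w 0.998 shift now [ -0.7   0.4 -42.7]
```

View pics/w8.png

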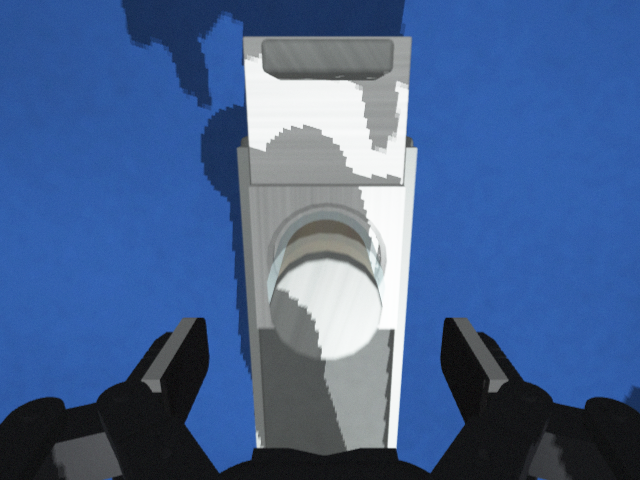

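View pics/s8.png

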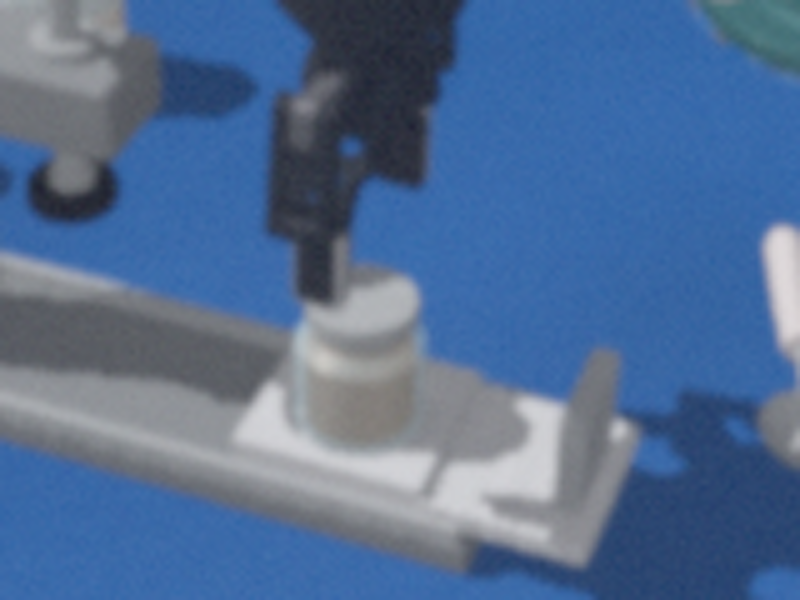

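Emit:
arm_command(commands=[[[0,0,-10],[0,0,0],-1],[[20,0,0],[0,0,0],-1],[[30,0,0],[0,0,0],-1],[[30,0,0],[0,0,0],-1],[[30,0,0],[0,0,0],-1],[[28,0,0],[0,0,0],-1],[[0,0,0],[0,0,0],-1],[[0,0,0],[0,0,0],-1],[[0,0,0],[0,0,0],-1],[[0,0,0],[0,0,0],-1]])

```text
t: 15.95
position: [474.3, 146.0, 286.3]
eef_rot: [-0.0, 0.599, 0.801, -0.001]
force: [-0.2, 0.2, -0.3]
width: 0.001
```

```bash
python3 - <<'E'
from h import *
to([474.5,145.5,215],106.55)
cv2.imwrite("pics/w9.png",capture("wrist")[:,:,::-1])
cv2.imwrite("pics/s9.png",cv2.resize(capture("scene")[200:360,280:480,::-1],None,fx=4,fy=3.7,interpolation=cv2.INTER_CUBIC))
E
```

```text
turn [-0.0023  0.0007 -0.0023] shift after turn [-0.6  0.1 71.3]
t 15.95 pos [474.3 146.  286.3] yaw 106.42 F [-0.16  0.15 -0.34] w 0.001 shift now [-0.5  0.2 71.3]
```

View pics/w9.png

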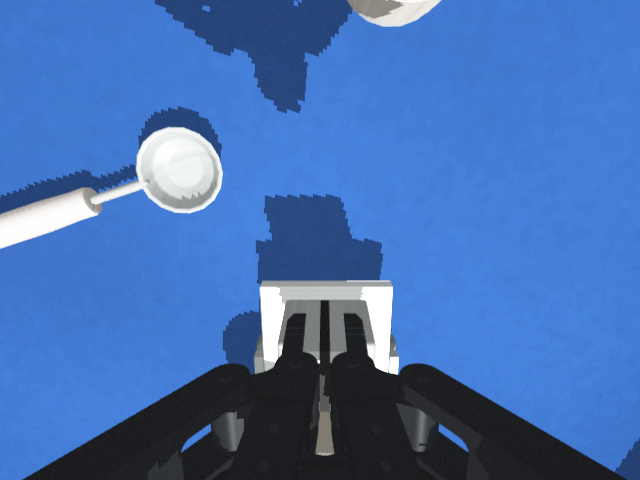

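View pics/s9.png

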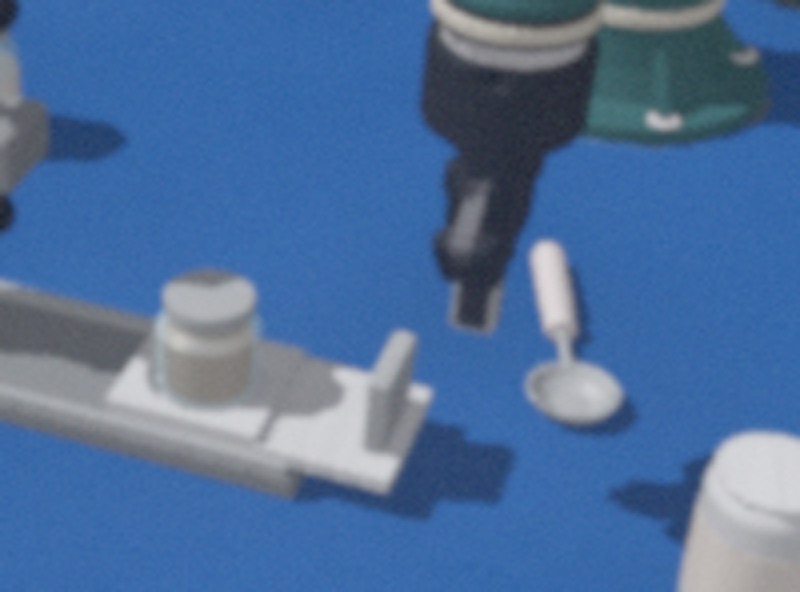

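Emit:
arm_command(commands=[[[0,0,20],[0,0,-0.002],-1],[[0,0,25],[0,0,0],-1],[[0,0,20],[0,0,0],-1],[[0,0,6],[0,0,0],-1],[[-8,0,0],[0,0,0],-1],[[-5,0,0],[0,0,0],-1],[[-4,0,0],[0,0,0],-1],[[-4,0,0],[0,0,0],-1],[[-4,0,0],[0,0,0],-1],[[-4,0,0],[0,0,0],-1]])

```text
t: 17.05
position: [482.6, 119.1, 216.5]
eef_rot: [-0.0, 0.598, 0.802, 0.0]
force: [-0.2, 2.9, 1.5]
width: 0.0
```

```bash
python3 - <<'E'
from h import *
to([474.5,145.5,215],106.55)
cv2.imwrite("pics/s10.png",cv2.resize(capture("scene")[200:360,280:480,::-1],None,fx=4,fy=3.7,interpolation=cv2.INTER_CUBIC))
E
```

```text
turn [ 0.0003 -0.0006  0.0012] shift after turn [27.6 -0.2  1.5]
t 17.05 pos [482.6 119.1 216.5] yaw 106.62 F [-0.19  2.94  1.49] w 0.0 shift now [27.6 -0.2  1.5]
```

View pics/s10.png

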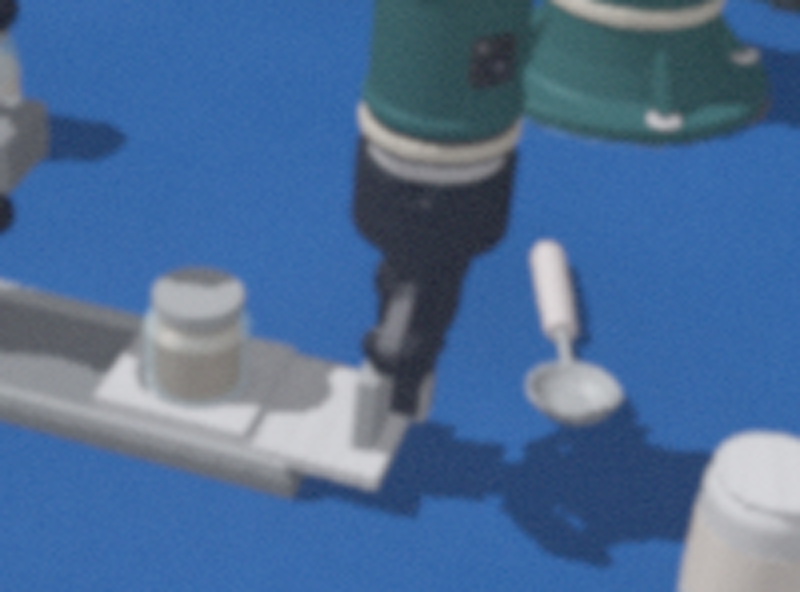

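Emit:
arm_command(commands=[[[-6,0,0],[0,0,0],-1],[[-8,0,0],[0,0,0],-1],[[-9,0,0],[0,0,0],-1],[[-9,0,0],[0,0,0],-1],[[-9,0,0],[0,0,0],-1],[[-9,0,0],[0,0,0],-1],[[-9,0,0],[0,0,0],-1],[[-9,0,0],[0,0,0],-1],[[-9,0,0],[0,0,0],-1],[[-8,0,0],[0,0,0],-1]])

```text
t: 18.1
position: [506.7, 36.8, 215.6]
eef_rot: [-0.0, 0.598, 0.802, -0.001]
force: [0.7, 2.8, 1.5]
width: -0.001
```

```bash
python3 - <<'E'
from h import *
to([474.5,145.5,215],106.55)
cv2.imwrite("pics/s11.png",cv2.resize(capture("scene")[180:340,220:420,::-1],None,fx=4,fy=3.7,interpolation=cv2.INTER_CUBIC))
E
```

```text
turn [-0.0019  0.0005  0.001 ] shift after turn [1.134e+02 1.000e-01 6.000e-01]
t 18.1 pos [506.7  36.8 215.6] yaw 106.6 F [0.72 2.77 1.51] w -0.001 shift now [113.4   0.2   0.5]
```

View pics/s11.png

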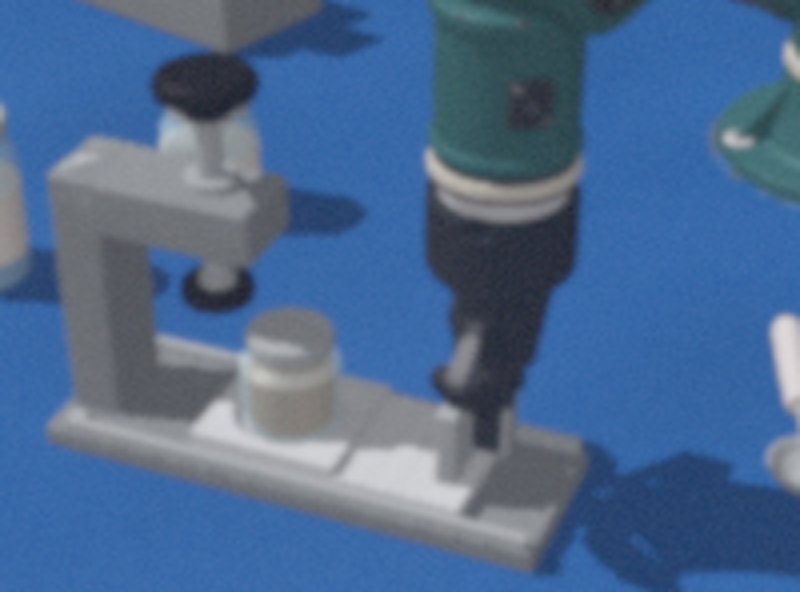

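Emit:
arm_command(commands=[[[-5,0,0],[0,0,0],-1],[[-5,0,0],[0,0,0],-1],[[-5,0,0],[0,0,0],-1],[[-4,0,0],[0,0,0],-1],[[-4,0,0],[0,0,0],-1],[[-3,0,0],[0,0,0],-1],[[-2,0,0],[0,0,0],-1],[[-2,0,0],[0,0,0],-1],[[-2,0,0],[0,0,0],-1],[[-2,0,0],[0,0,0],-1]])

```text
t: 19.15
position: [516.0, 4.9, 215.3]
eef_rot: [-0.001, 0.597, 0.802, -0.001]
force: [-3.0, 2.3, -1.4]
width: -0.001
```

Emit:
arm_command(commands=[[[-1,0,0],[0,0,0],-1],[[-1,0,0],[0,0,0],-1],[[-1,0,0],[0,0,0],-1],[[0,0,0],[0,0,0],-1],[[0,0,0],[0,0,0],-1],[[0,0,0],[0,0,0],-1],[[0,0,0],[0,0,0],-1],[[0,0,0],[0,0,0],-1],[[0,0,0],[0,0,0],-1],[[0,0,0],[0,0,0],-1]])

```text
t: 20.15
position: [517.3, 2.1, 215.8]
eef_rot: [0.0, 0.597, 0.802, -0.001]
force: [-0.5, 1.2, -0.4]
width: -0.002
```

```bash
python3 - <<'E'
from h import *
to([474.5,145.5,215],106.55)
cv2.imwrite("pics/s12.png",cv2.resize(capture("scene")[180:340,220:420,::-1],None,fx=4,fy=3.7,interpolation=cv2.INTER_CUBIC))
E
```

```text
turn [-0.0009  0.0009  0.0012] shift after turn [149.7  -0.2   0.8]
t 20.15 pos [517.3   2.1 215.8] yaw 106.62 F [-0.55  1.16 -0.38] w -0.002 shift now [149.7   0.    0.7]
```

View pics/s12.png

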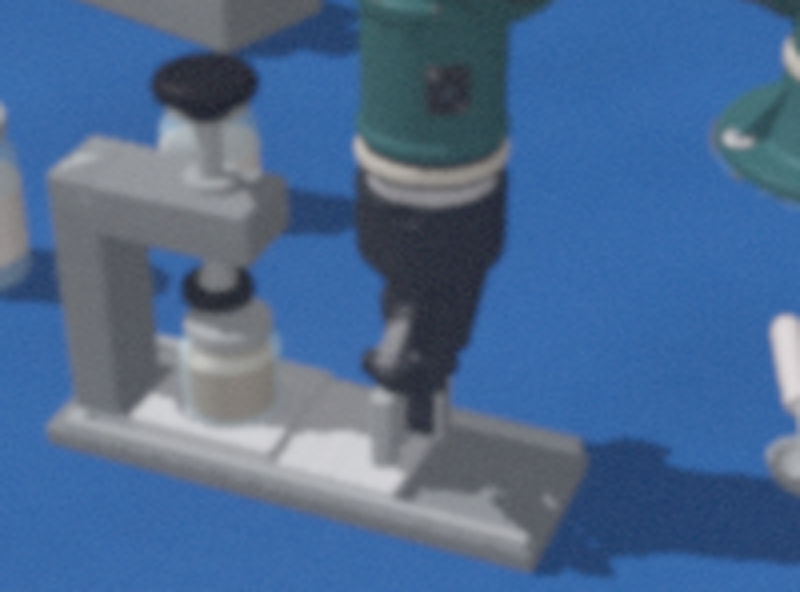

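Not at the stop yet (no force rise), so I keep pushing slowly.

Emit:
arm_command(commands=[[[-1,0,0],[0,0,0],-1],[[-1,0,0],[0,0,0],-1],[[-1,0,0],[0,0,0],-1],[[0,0,0],[0,0,0],-1],[[0,0,0],[0,0,0],-1],[[0,0,0],[0,0,0],-1],[[0,0,0],[0,0,0],-1],[[0,0,0],[0,0,0],-1],[[0,0,0],[0,0,0],-1],[[0,0,0],[0,0,0],-1]])

```text
t: 21.2
position: [518.0, -0.9, 215.7]
eef_rot: [-0.0, 0.598, 0.802, -0.001]
force: [-0.3, 1.1, -0.1]
width: -0.003
```

```bash
python3 - <<'E'
from h import *
to([474.5,145.5,215],106.55)
E
```

```text
turn [-0.0018  0.0009  0.0011] shift after turn [152.7   0.    0.7]
t 21.2 pos [518.   -0.9 215.7] yaw 106.62 F [-0.27  1.1  -0.07] w -0.003 shift now [152.7   0.2   0.6]
```

Emit:
arm_command(commands=[[[-1,0,0],[0,0,0],-1],[[-1,0,0],[0,0,0],-1],[[-0.5,0,0],[0,0,0],-1],[[0,0,0],[0,0,0],-1],[[0,0,0],[0,0,0],-1],[[0,0,0],[0,0,0],-1],[[0,0,0],[0,0,0],-1],[[0,0,0],[0,0,0],-1],[[0,0,0],[0,0,0],-1],[[0,0,0],[0,0,0],-1]])

```text
t: 22.2
position: [518.6, -3.0, 215.7]
eef_rot: [-0.0, 0.598, 0.802, -0.001]
force: [-1.4, 3.2, 3.9]
width: -0.001
```

```bash
python3 - <<'E'
from h import *
to([474.5,145.5,215],106.55)
E
```

```text
turn [-0.0017  0.0001  0.0012] shift after turn [155.    0.    0.7]
t 22.2 pos [518.6  -3.  215.7] yaw 106.62 F [-1.35  3.21  3.92] w -0.001 shift now [155.    0.2   0.7]
```

Emit:
arm_command(commands=[[[-1,0,0],[0,0,0],-1],[[-0.5,0,0],[0,0,0],-1],[[0,0,0],[0,0,0],-1],[[0,0,0],[0,0,0],-1],[[0,0,0],[0,0,0],-1],[[0,0,0],[0,0,0],-1],[[0,0,0],[0,0,0],-1],[[0,0,0],[0,0,0],-1],[[0,0,0],[0,0,0],-1],[[0,0,0],[0,0,0],-1]])

```text
t: 23.2
position: [518.8, -3.5, 215.7]
eef_rot: [-0.002, 0.597, 0.802, 0.0]
force: [-3.7, 8.3, 4.9]
width: 0.007
```

```bash
python3 - <<'E'
from h import *
to([474.5,145.5,215],106.55)
cv2.imwrite("pics/s13.png",cv2.resize(capture("scene")[180:340,220:420,::-1],None,fx=4,fy=3.7,interpolation=cv2.INTER_CUBIC))
E
```

```text
turn [-0.0019 -0.0029  0.0016] shift after turn [155.4  -0.    0.7]
t 23.2 pos [518.8  -3.5 215.7] yaw 106.64 F [-3.73  8.31  4.91] w 0.007 shift now [155.4   0.2   1.2]
```

View pics/s13.png

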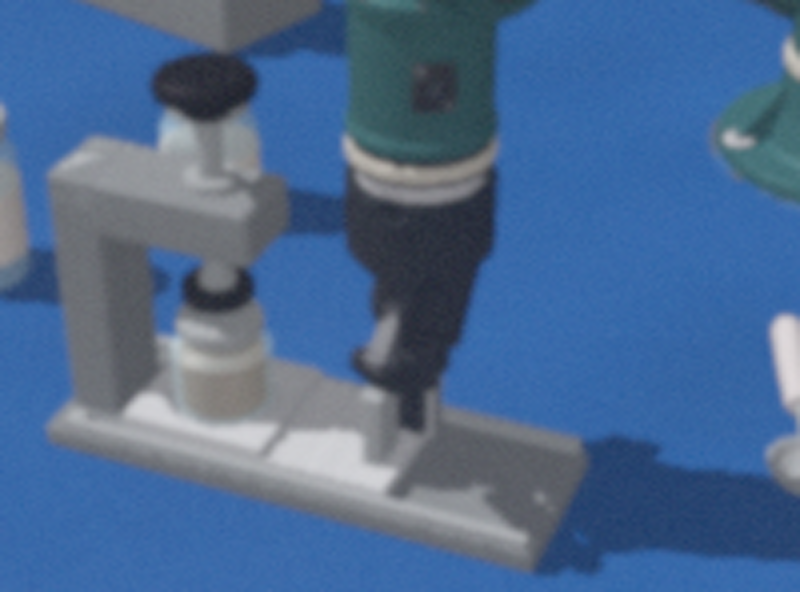

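Emit:
arm_command(commands=[[[8,0,0],[0,0,0],-1],[[12,0,0],[0,0,0],-1],[[0,0,-15],[0,0,0],-1],[[0,0,-30],[0,0,0],-1],[[0,0,-40],[0,0,0],-1],[[0,0,-40],[0,0,0],-1],[[0,0,-40],[0,0,0],-1],[[0,0,-40],[0,0,0],-1],[[0,0,-35],[0,0,0],-1],[[0,0,-15],[0,0,0],-1]])

```text
t: 24.25
position: [513.6, 14.9, 475.1]
eef_rot: [0.003, 0.598, 0.802, 0.001]
force: [-0.1, -0.2, 0.1]
width: -0.002
```

```bash
python3 - <<'E'
from h import *
capture("wrist")
to([552.3,-114.5,440],106.55)
ci=camera_info("wrist");cv2.imwrite("pics/w14.png",capture("wrist")[:,:,::-1])
im=capture("top")[:,:,::-1];cv2.imwrite("pics/t14.png",im)
cv2.imwrite("pics/s14.png",cv2.resize(capture("scene")[180:340,220:420,::-1],None,fx=4,fy=3.7,interpolation=cv2.INTER_CUBIC))
print(proj(ci,[552.3,-114.5,253]))
E
```

```text
turn [0.0072 0.0053 0.0006] shift after turn [-135.     0.2   36.4]
t 24.3 pos [513.7  14.9 476.4] yaw 106.58 F [ 0.56 -0.08  0.66] w 0.002 shift now [-134.8   -0.2   37.1]
(np.float64(322.83688025263075), np.float64(472.4444713354777))
```

View pics/w14.png

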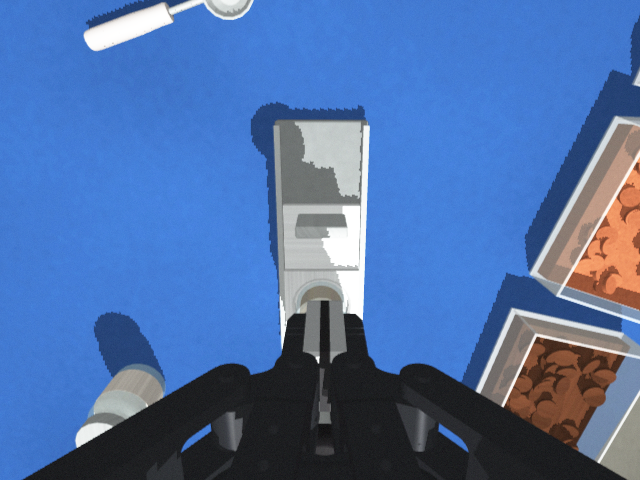

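View pics/s14.png

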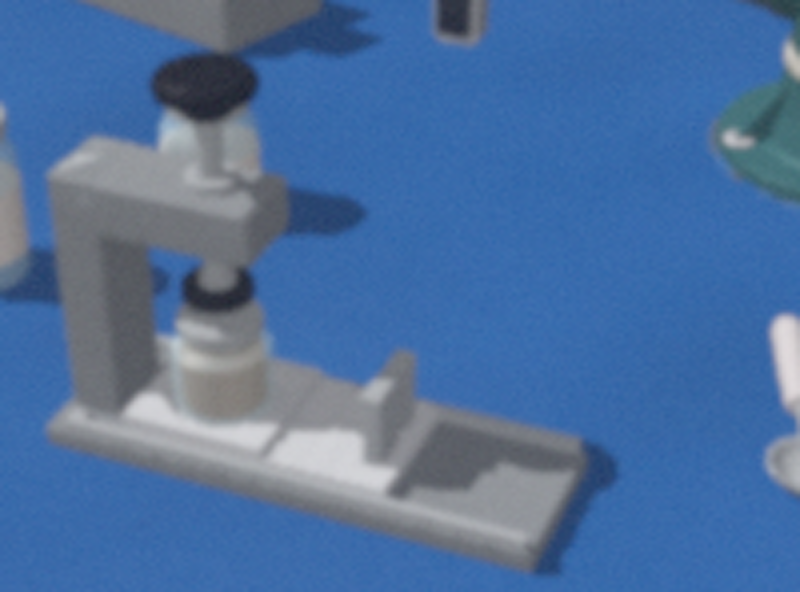

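```bash
python3 - <<'E'
from h import *
ci=camera_info("wrist");print(proj(ci,[523.6,-19.2,78]),proj(ci,[523.6-.2857*6,-19.2+.958*6,78]))
E
```

```text
(np.float64(325.708259368969), np.float64(236.6475733239925)) (np.float64(325.7118366001591), np.float64(230.48805190240276))
```

Emit:
arm_command(commands=[[[0,0,0],[0.007,0.005,0],-1],[[-20,0,0],[0,0,0],-1],[[-25,0,0],[0,0,0],-1],[[-30,0,0],[0,0,0],-1],[[-30,0,0],[0,0,0],-1],[[-20,0,0],[0,0,0],-1],[[-10,0,0],[0,0,0],-1],[[0,0,0],[0,0,0],-1],[[0,0,0],[0,0,0],-1],[[0,0,0],[0,0,0],-1]])

```text
t: 25.45
position: [552.2, -113.6, 470.0]
eef_rot: [-0.005, 0.597, 0.802, -0.002]
force: [-0.8, -0.4, -0.1]
width: -0.002
```

```bash
python3 - <<'E'
from h import *
to([552.3,-114.5,440],106.55)
ci=camera_info("wrist");cv2.imwrite("pics/w15.png",capture("wrist")[:,:,::-1])
cv2.imwrite("pics/s15.png",cv2.resize(capture("scene")[120:280,190:390,::-1],None,fx=4,fy=3.7,interpolation=cv2.INTER_CUBIC))
print(proj(ci,[552.3,-114.5,253]))
E
```

```text
turn [-0.0087 -0.005   0.0025] shift after turn [-0.9 -0.1 30. ]
t 25.45 pos [ 552.2 -113.6  470. ] yaw 106.69 F [-0.8  -0.41 -0.06] w -0.002 shift now [-1.1  0.1 30. ]
(np.float64(328.8503318433858), np.float64(281.158387055167))
```

View pics/w15.png

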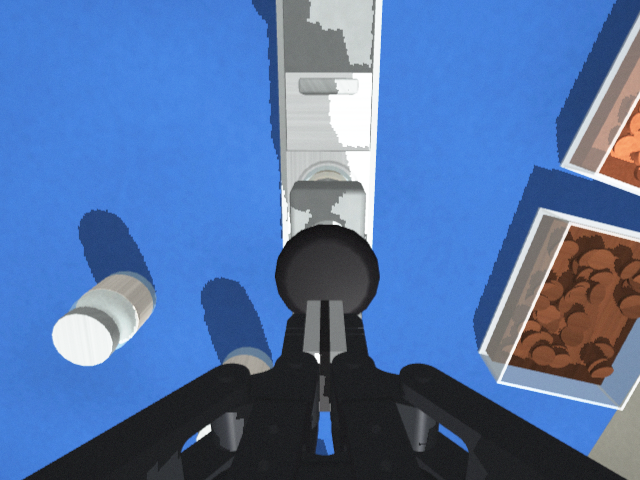

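View pics/s15.png

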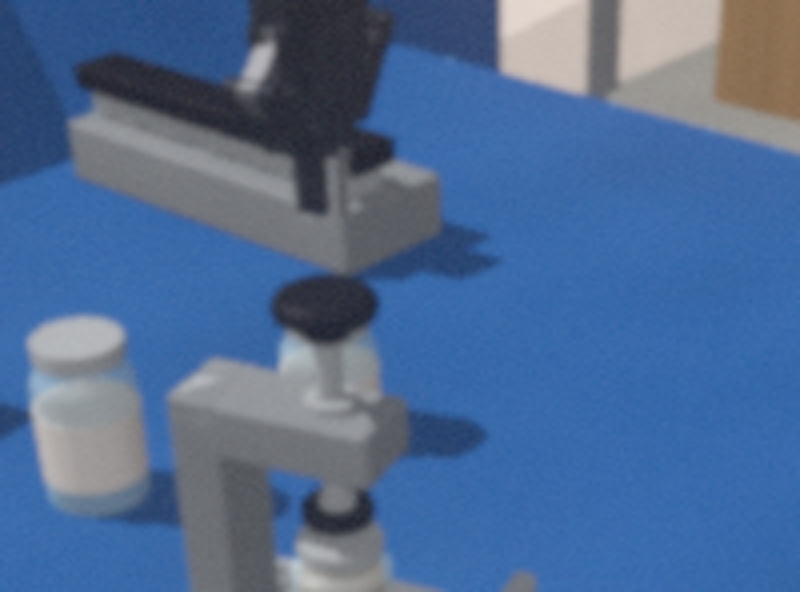

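```bash
python3 - <<'E'
from h import *
im=cv2.imread("pics/w15.png")
cv2.imwrite("pics/w15z.png",cv2.resize(im[60:200,270:390],None,fx=5,fy=4,interpolation=cv2.INTER_CUBIC))
for i in range(3):
    ci=camera_info("wrist");print(proj(ci,[523.6,-19.2,78]));capture("wrist")
    s,p,R=pose();print(p.round(1),R[:,2].round(4))
d=np.array([-.2857,.9583,0])
for (u,v) in [(329,80),(329,87),(329,94)]: print(onz(ci,u,v,78)-100*d)
print("knob",onz(ci,327,274,253))
E
```

```text
(np.float64(328.50090288653973), np.float64(85.17541090362113))
[ 552.2 -113.7  470.3] [-0.0091  0.0018 -1.    ]
(np.float64(328.46990019841047), np.float64(84.9873317440198))
[ 552.2 -113.8  470.3] [-0.0091  0.0018 -1.    ]
(np.float64(328.4676604835112), np.float64(84.79424110637257))
[ 552.2 -114.   470.3] [-0.0092  0.0018 -1.    ]
[ 551.51687005 -111.34827232   78.        ]
[ 553.09196418 -116.54725334   78.        ]
[ 554.68292822 -121.79861685   78.        ]
knob [ 550.53128172 -111.57971372  253.        ]
```

View pics/w15z.png

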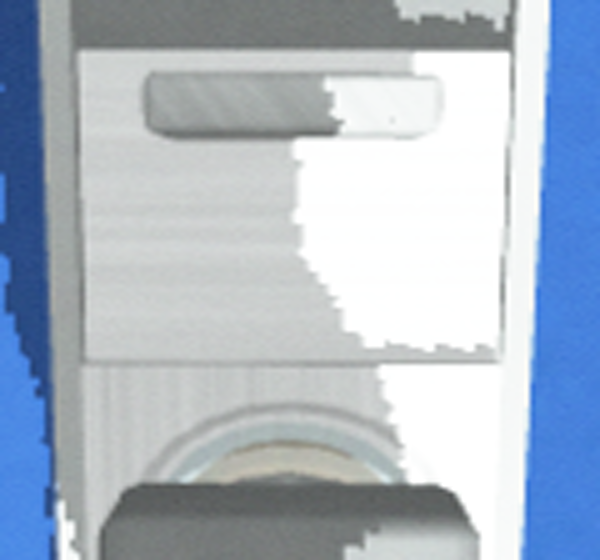

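Emit:
arm_command(commands=[[[0,0,0],[-0.0087,-0.005,0.002],-1],[[-0.5,0,0],[0,0,0],-1],[[0,0,8],[0,0,0],-1],[[0,0,10],[0,0,0],-1],[[0,0,8],[0,0,0],-1],[[0,0,6],[0,0,0],-1],[[0,0,4],[0,0,0],-1],[[0,0,0],[0,0,0],-1],[[0,0,0],[0,0,0],-1],[[0,0,0],[0,0,0],-1]])

```text
t: 26.7
position: [552.5, -115.1, 434.6]
eef_rot: [0.001, 0.598, 0.801, 0.0]
force: [0.1, 0.2, -1.2]
width: -0.001
```

```bash
python3 - <<'E'
from h import *
to([552.3,-114.2,426],106.55)
ci=camera_info("wrist");cv2.imwrite("pics/w16.png",capture("wrist")[:,:,::-1])
cv2.imwrite("pics/s16.png",cv2.resize(capture("scene")[120:280,190:390,::-1],None,fx=4,fy=3.7,interpolation=cv2.INTER_CUBIC))
to([552.3,-114.2,426],106.55)
E
```

```text
turn [ 0.0009  0.0011 -0.0008] shift after turn [0.9 0.  8.6]
t 26.7 pos [ 552.5 -115.1  434.6] yaw 106.5 F [ 0.13  0.15 -1.15] w -0.001 shift now [ 0.9 -0.   8.6]
turn [ 0.0009  0.001  -0.0008] shift after turn [0.9 0.  8.6]
t 26.8 pos [ 552.5 -115.1  434.6] yaw 106.51 F [-0.82  0.63  0.24] w -0.003 shift now [0.9 0.  8.6]
```

View pics/w16.png

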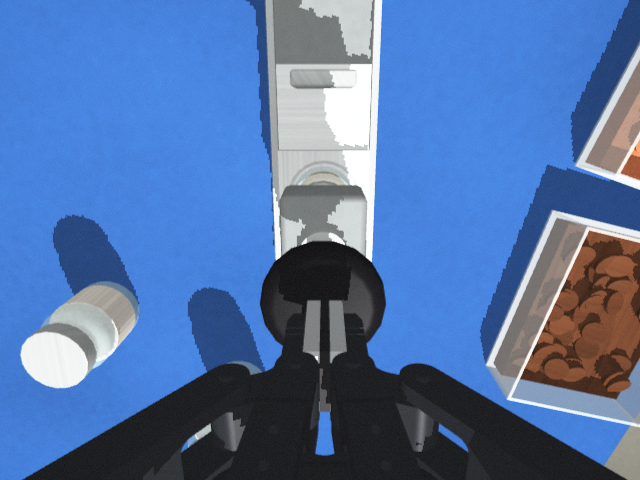

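View pics/s16.png

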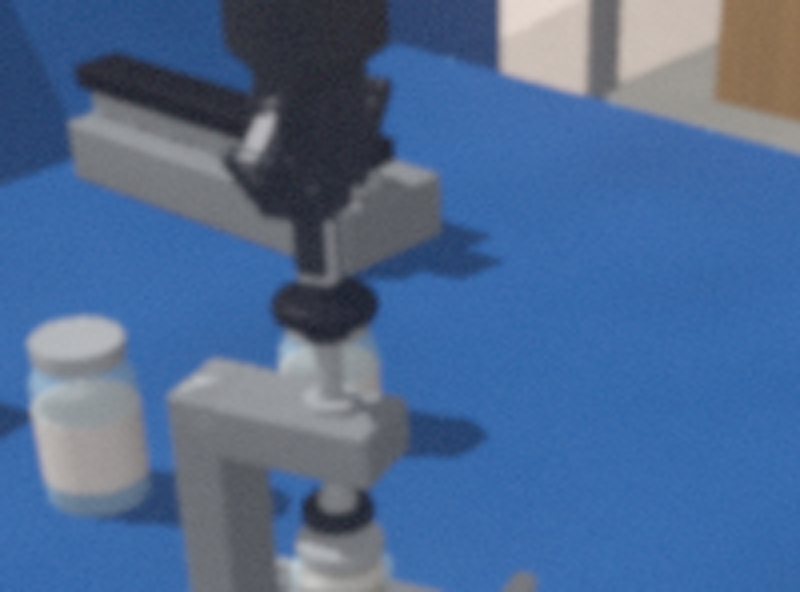

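Emit:
arm_command(commands=[[[0.9,0,2],[0,0,0],-1],[[0,0,2],[0,0,0],-1],[[0,0,2],[0,0,0],-1],[[0,0,1.5],[0,0,0],-1],[[0,0,1.5],[0,0,0],-1],[[0,0,1.5],[0,0,0],-1],[[0,0,1.5],[0,0,0],-1],[[0,0,1.5],[0,0,0],-1],[[0,0,0.5],[0,0,0],-1],[[0,0,0],[0,0,0],-1]])

```text
t: 27.8
position: [552.2, -114.2, 420.0]
eef_rot: [0.0, 0.598, 0.801, -0.0]
force: [-2.1, 0.8, 2.4]
width: -0.003
```

```bash
python3 - <<'E'
from h import *
to([552.3,-114.2,418],106.55)
E
```

```text
turn [-0.      0.0004 -0.0008] shift after turn [-0.1  0.1  2. ]
t 27.8 pos [ 552.2 -114.2  420. ] yaw 106.51 F [-2.13  0.84  2.4 ] w -0.003 shift now [-0.1  0.1  2. ]
```

Emit:
arm_command(commands=[[[0,0,0.5],[0,0,0],-1],[[0,0,0.5],[0,0,0],-1],[[0,0,0.5],[0,0,0],-1],[[0,0,0.5],[0,0,0],-1],[[0,0,0.5],[0,0,0],-1],[[0,0,0.5],[0,0,0],-1],[[0,0,0],[0,0,0],-1],[[0,0,0],[0,0,0],-1],[[0,0,0],[0,0,0],-1],[[0,0,0],[0,0,0],-1]])

```text
t: 28.8
position: [552.2, -114.2, 417.0]
eef_rot: [0.0, 0.598, 0.801, -0.0]
force: [-1.5, 0.8, 3.3]
width: 0.003
```

Emit:
arm_command(commands=[[[0,0,0.5],[0,0,0],-1],[[0,0,0.5],[0,0,0],-1],[[0,0,0.5],[0,0,0],-1],[[0,0,0.5],[0,0,0],-1],[[0,0,0.5],[0,0,0],-1],[[0,0,0.5],[0,0,0],-1],[[0,0,0],[0,0,0],-1],[[0,0,0],[0,0,0],-1],[[0,0,0],[0,0,0],-1],[[0,0,0],[0,0,0],-1]])

```text
t: 29.8
position: [552.2, -114.2, 414.1]
eef_rot: [0.0, 0.598, 0.801, -0.0]
force: [-1.3, 2.3, 2.3]
width: 0.005
```

Emit:
arm_command(commands=[[[0,0,0.5],[0,0,0],-1],[[0,0,0.5],[0,0,0],-1],[[0,0,0.5],[0,0,0],-1],[[0,0,0.5],[0,0,0],-1],[[0,0,0.5],[0,0,0],-1],[[0,0,0.5],[0,0,0],-1],[[0,0,0.5],[0,0,0],-1],[[0,0,0],[0,0,0],-1],[[0,0,0],[0,0,0],-1],[[0,0,0],[0,0,0],-1]])

```text
t: 30.8
position: [552.0, -114.1, 412.3]
eef_rot: [0.001, 0.598, 0.801, 0.0]
force: [-3.8, 1.7, 9.2]
width: -0.002
```

Emit:
arm_command(commands=[[[0,0,0.5],[0,0,0],-1],[[0,0,0.5],[0,0,0],-1],[[0,0,0.5],[0,0,0],-1],[[0,0,0.5],[0,0,0],-1],[[0,0,0.5],[0,0,0],-1],[[0,0,0.5],[0,0,0],-1],[[0,0,0],[0,0,0],-1],[[0,0,0],[0,0,0],-1],[[0,0,0],[0,0,0],-1],[[0,0,0],[0,0,0],-1]])

```text
t: 31.8
position: [551.8, -114.0, 411.0]
eef_rot: [0.002, 0.598, 0.801, 0.0]
force: [-5.2, 1.6, 13.0]
width: 0.006
```

Emit:
arm_command(commands=[[[0,0,0.5],[0,0,0],-1],[[0,0,0.5],[0,0,0],-1],[[0,0,0.5],[0,0,0],-1],[[0,0,0.5],[0,0,0],-1],[[0,0,0],[0,0,0],-1],[[0,0,0],[0,0,0],-1],[[0,0,0],[0,0,0],-1],[[0,0,0],[0,0,0],-1],[[0,0,0],[0,0,0],-1],[[0,0,0],[0,0,0],-1]])

```text
t: 32.8
position: [551.7, -114.0, 409.8]
eef_rot: [0.002, 0.598, 0.801, 0.001]
force: [-6.5, 1.9, 14.9]
width: -0.005
```

Emit:
arm_command(commands=[[[0,0,0.5],[0,0,0],-1],[[0,0,0.5],[0,0,0],-1],[[0,0,0.5],[0,0,0],-1],[[0,0,0.5],[0,0,0],-1],[[0,0,0],[0,0,0],-1],[[0,0,0],[0,0,0],-1],[[0,0,0],[0,0,0],-1],[[0,0,0],[0,0,0],-1],[[0,0,0],[0,0,0],-1],[[0,0,0],[0,0,0],-1]])

```text
t: 33.8
position: [551.7, -114.0, 407.8]
eef_rot: [0.002, 0.598, 0.801, 0.001]
force: [-6.1, 2.1, 15.2]
width: 0.002
```

```bash
python3 - <<'E'
from h import *
to([552.3,-114.2,404],106.55)
cv2.imwrite("pics/s17.png",cv2.resize(capture("scene")[180:340,190:390,::-1],None,fx=4,fy=3.7,interpolation=cv2.INTER_CUBIC))
print(observe()["force"])
E
```

```text
turn [ 0.0036  0.0029 -0.0008] shift after turn [-0.4  0.5  3.8]
t 33.8 pos [ 551.7 -114.   407.8] yaw 106.51 F [-6.1   2.06 15.23] w 0.002 shift now [-0.4  0.5  3.8]
[-6.80942923  1.89616657 16.50999589]
```

View pics/s17.png

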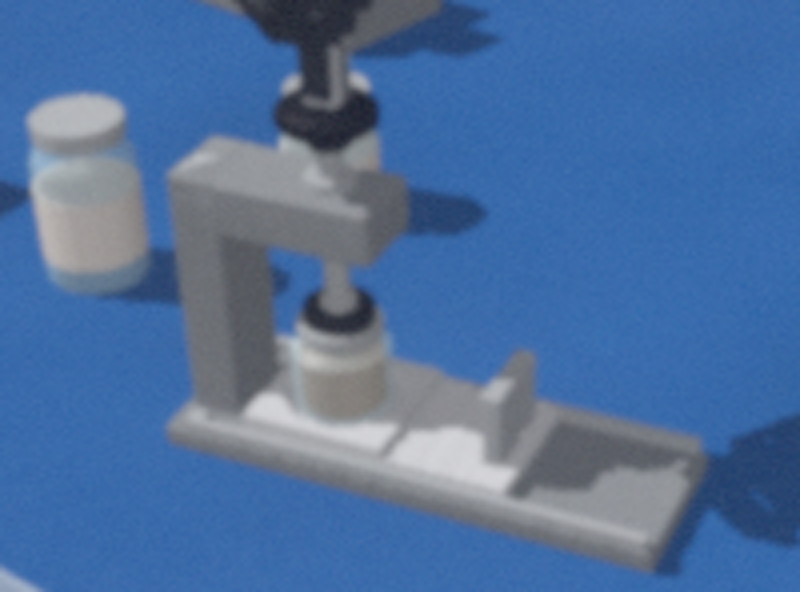

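Emit:
arm_command(commands=[[[0,0,0.5],[0,0,0],-1],[[0,0,0.5],[0,0,0],-1],[[0,0,0.5],[0,0,0],-1],[[0,0,0.5],[0,0,0],-1],[[0,0,0],[0,0,0],-1],[[0,0,0],[0,0,0],-1],[[0,0,0],[0,0,0],-1],[[0,0,0],[0,0,0],-1],[[0,0,0],[0,0,0],-1],[[0,0,0],[0,0,0],-1]])

```text
t: 34.85
position: [551.7, -114.0, 405.9]
eef_rot: [0.002, 0.598, 0.801, 0.001]
force: [-6.2, 2.8, 15.6]
width: 0.002
```

Emit:
arm_command(commands=[[[0,0,0.5],[0,0,0],-1],[[0,0,0.5],[0,0,0],-1],[[0,0,0.5],[0,0,0],-1],[[0,0,0],[0,0,0],-1],[[0,0,0],[0,0,0],-1],[[0,0,0],[0,0,0],-1],[[0,0,0],[0,0,0],-1],[[0,0,0],[0,0,0],-1],[[0,0,0],[0,0,0],-1],[[0,0,0],[0,0,0],-1]])

```text
t: 35.85
position: [551.7, -114.0, 404.4]
eef_rot: [0.002, 0.598, 0.801, 0.001]
force: [-5.9, 3.1, 15.7]
width: 0.002
```

Emit:
arm_command(commands=[[[0,0,0.5],[0,0,0],-1],[[0,0,0.5],[0,0,0],-1],[[0,0,0],[0,0,0],-1],[[0,0,0],[0,0,0],-1],[[0,0,0],[0,0,0],-1],[[0,0,0],[0,0,0],-1],[[0,0,0],[0,0,0],-1],[[0,0,0],[0,0,0],-1],[[0,0,0],[0,0,0],-1],[[0,0,0],[0,0,0],-1]])

```text
t: 36.85
position: [551.6, -114.0, 403.8]
eef_rot: [0.002, 0.598, 0.801, 0.001]
force: [-6.9, 3.2, 16.6]
width: -0.003
```

Emit:
arm_command(commands=[[[0,0,0.4],[0,0,0],-1],[[0,0,0.4],[0,0,0],-1],[[0,0,0],[0,0,0],-1],[[0,0,0],[0,0,0],-1],[[0,0,0],[0,0,0],-1],[[0,0,0],[0,0,0],-1],[[0,0,0],[0,0,0],-1],[[0,0,0],[0,0,0],-1],[[0,0,0],[0,0,0],-1],[[0,0,0],[0,0,0],-1]])

```text
t: 37.85
position: [551.6, -113.9, 403.5]
eef_rot: [0.003, 0.598, 0.801, 0.001]
force: [-7.9, 3.6, 18.0]
width: -0.0
```

Emit:
arm_command(commands=[[[0,0,0.4],[0,0,0],-1],[[0,0,0.4],[0,0,0],-1],[[0,0,0],[0,0,0],-1],[[0,0,0],[0,0,0],-1],[[0,0,0],[0,0,0],-1],[[0,0,0],[0,0,0],-1],[[0,0,0],[0,0,0],-1],[[0,0,0],[0,0,0],-1],[[0,0,0],[0,0,0],-1],[[0,0,0],[0,0,0],-1]])

```text
t: 38.85
position: [551.5, -113.9, 403.1]
eef_rot: [0.003, 0.598, 0.801, 0.001]
force: [-7.7, 2.9, 19.2]
width: -0.001
```

```bash
python3 - <<'E'
from h import *
cv2.imwrite("pics/s18.png",cv2.resize(capture("scene")[180:340,190:390,::-1],None,fx=4,fy=3.7,interpolation=cv2.INTER_CUBIC))
print(observe()["force"],observe()["position"])
E
```

```text
[-7.13923926  2.70796702 19.03267008] [ 551.52804183 -113.9279451   403.13403672]
```

View pics/s18.png

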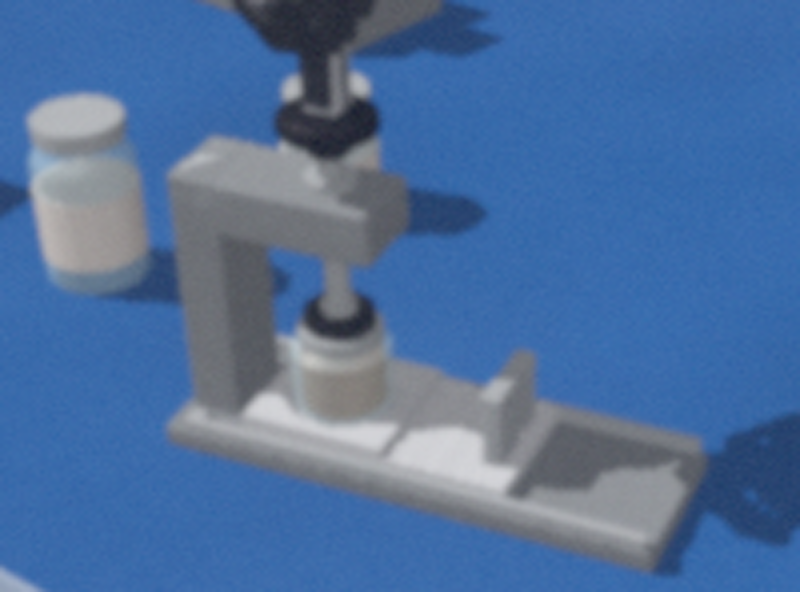

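Emit:
arm_command(commands=[[[0,0,-4],[0,0,0],-1],[[0,0,-6],[0,0,0],-1],[[0,0,-6],[0,0,0],-1],[[0,0,-6],[0,0,0],-1],[[0,0,-8],[0,0,0],-1],[[0,0,-15],[0,0,0],-1],[[0,0,-20],[0,0,0],-1],[[0,0,-20],[0,0,0],-1],[[0,0,-10],[0,0,0],-1],[[0,0,0],[0,0,0],-1]])

```text
t: 39.9
position: [552.4, -114.3, 494.4]
eef_rot: [0.002, 0.598, 0.801, 0.0]
force: [-0.3, 1.1, 0.5]
width: 0.0
```

Emit:
arm_command(commands=[[[20,0,0],[0,0,0],-1],[[30,0,0],[0,0,0],-1],[[30,0,0],[0,0,0],-1],[[30,0,0],[0,0,0],-1],[[20,0,0],[0,0,0],-1],[[0,0,0],[0,0,0],-1],[[0,0,0],[0,0,0],-1],[[0,0,0],[0,0,0],-1],[[0,0,0],[0,0,0],-1],[[0,0,0],[0,0,0],-1]])

```text
t: 40.9
position: [515.6, 9.7, 492.0]
eef_rot: [0.0, 0.599, 0.801, -0.0]
force: [0.6, 0.8, 0.7]
width: 0.002
```

```bash
python3 - <<'E'
from h import *
to([552.3,-114.2,404],106.55)
cv2.imwrite("pics/s19.png",cv2.resize(capture("scene")[180:340,190:390,::-1],None,fx=4,fy=3.7,interpolation=cv2.INTER_CUBIC))
cv2.imwrite("pics/w19.png",capture("wrist")[:,:,::-1])
E
```

```text
turn [-0.0005  0.0004 -0.0021] shift after turn [-1.292e+02 -1.000e-01  8.800e+01]
t 40.9 pos [515.6   9.7 492. ] yaw 106.43 F [0.59 0.82 0.66] w 0.002 shift now [-129.2    0.2   88.1]
```

View pics/s19.png

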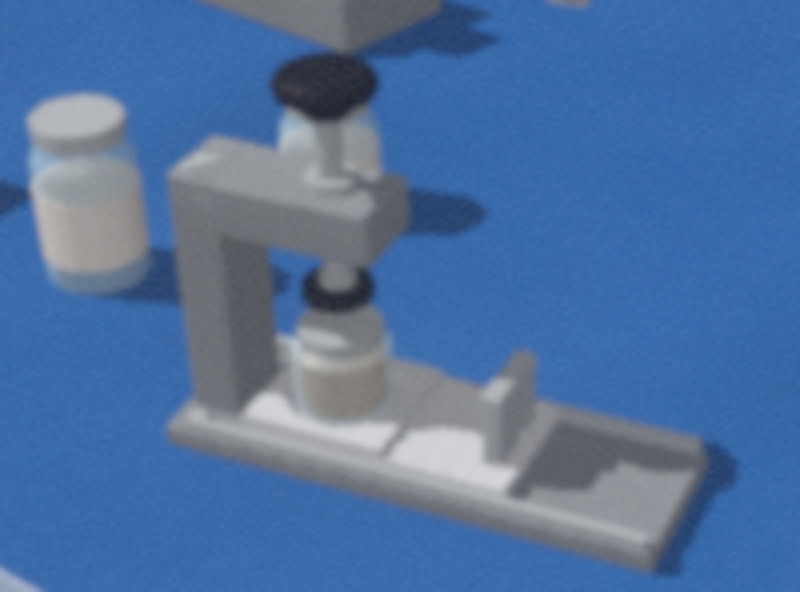

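View pics/w19.png

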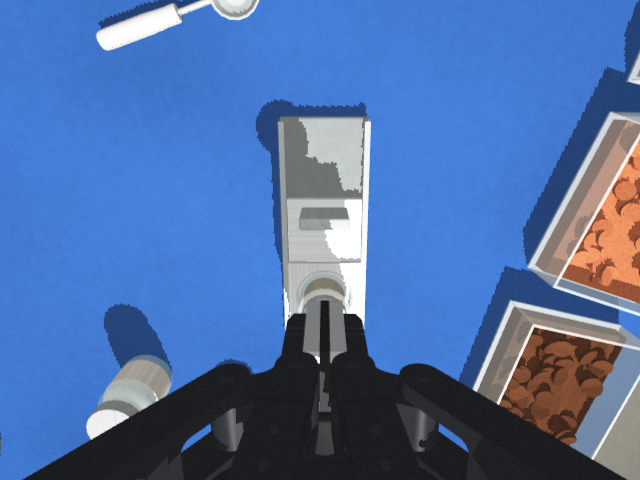

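```bash
python3 -c "
from cell import *
print(sign_off())"
```

```text
the job is handed in; nothing more can be done
None
```

I put the squat jar in the nest, pushed the slide against its stop, pressed the lid down, and let the plunger rise. The job is handed in. It used about 41 s; the sign-off gave no verdict.

**Checks that agreed:**
- **Jar in the nest:** the camera showed it seated and upright. Contact with the floor came at 207.4 mm TCP height, where I expected it.
- **Slide home:** the force rose to about 9 N against about 2.5 N of drag. The plate had moved about 134.7 mm.
- **First stop:** the foot met the lid after roughly 13 mm.
- **Lid home:** it slid about 6 mm at 15–16 N, then the force climbed. I stopped at 19 N vertical, about 21 N in all with a sideways part of about 8 N. That is below the 28 N limit, and I did not push on to the 21 N second stop.
- **Final pictures:** the plunger is up, the lid sits visibly lower, the jar is upright with the slide home, and the arm is clear. The robot came near none of the other jars or the tin. I did not re-measure where they stand.

**Checks that disagreed, and slips:**
- **Nest position:** different views differed by 1–2 mm. Just before lowering, the jar looked about 2 mm short of centre, so I shifted it 1.5 mm and it went in freely.
- **Knob position:** estimates differed by 2–4 mm.
- **Plate check:** one check of the plate came out about 15 pixels off while the arm was still swinging. Repeated at rest, it agreed.
- **Typing slip:** one move row held a wrong turn value, which turned the gripper about 8.6° in free space. I corrected it before gripping the jar.

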